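Unload sample cartridges from a pry-open case into the microscope rack

ROBOT

A 6-joint arm with a two-finger parallel gripper is mounted at the origin on the work surface. World frame = base frame: x ahead of the robot, y to its left, z up, the work surface at z = 0. Lengths are in mm, angles in rad, forces in N, time in s.
With the tool pointing down it reaches from about 250 to 775 mm from the base axis. Payload 4 kg.
Tool frame: the origin (TCP) lies on the centre line of the jaws, within the pads' length; the fingertips stand 8 mm ahead of it and the grasp point (between the pads) lies 11 mm behind it; z points along the fingers, y is the direction in which the jaws open and shut (so a half turn about z gives the same grasp; the last joint's range is limited). The gripper opens to 85 mm and grips with 20 to 120 N. Pads are 22 mm wide; open, the fingers measure 114 mm over their backs; the gripper's body (76 mm by 85 mm) begins 54 mm behind the grasp point. The pads swing forward as they close: fully open they stand 13 mm farther back than shut.
Start: joints at [1.14, 0.087, 1.371, -0, 1.684, -0.103], TCP at [177.089, 520.73, 201.641] pointing down, gripper open.
Joint ranges: [-3.1, 3.1], [-0.76, 2.03], [0.27, 2.55], [-1.08, 4.22], [0.17, 2.65], [-2.57, 2.57]. Speed limits (rad/s): [2.79, 2.79, 3.14, 3.14, 3.14, 3.14].

INTERFACE

Orientations are given as a unit quaternion [w, x, y, z].
In Python, from workcell import r, imaging, nets gives the robot as it stands.
- The arm moves only by the tool servo_tool, never from a script. Its argument "plan" is one flat list of numbers, 7 for each row, row after row: the shift along the tool's x, y, z in m, then the turn, a rotation vector about the tool's x, y, z in rad, then the opening, from -1 (shut) to 1 (fully open). A call has 1 to 10 rows; each row shifts and turns the commanded pose from where the row before left it, along the tool's axes as they then stand; what a row does not reach is not made up. A row lasts 1/8 s, in which the tool goes at most 62.5 mm and 10.7 degrees, less where a joint would pass 70% of its speed; a pose out of reach is approached as far as the arm can. A call with a gripper value outside its range is refused whole. The fingers move at their own pace and stop on an object; "force" is the grip in N (left out, the last holds). Time passes only in rows, so rows that do not move let the fingers close. It gives the time, the measured TCP pose, the force and the opening at its end, in the units of the state.
- r.read_state(): the state, without advancing time (a new reading comes with each control period).
- imaging.snapshot(name): name is "scene" or "top" or "wrist"; returns the picture (480x640x3 uint8, red, green, blue); there is no depth.
- imaging.camera_model(name): a dict with "camera_matrix" (3x3 intrinsics, pixels), "eye" and "attitude" of the camera in the world. Camera axes: x right, y down, z forward; pixel columns grow to the right and rows downward; lengths in mm; the calibration is good to about 2 mm. The wrist camera is an equidistant fisheye: a pixel r from the principal point sees the ray r / f radians off the axis. A picture is of the moment at which its call begins: read the wrist's pose just before it. camera_model takes no time and is no camera call; for the wrist camera it gives the pose at the moment of the call.
- r.hand_in(): hands the job in, once; it reports no verdict.
Trained networks look in the newest picture that a camera, given by its name, has taken for a name from the list of things; names that differ only in an ending like _2 or _b are one class to them, and where a whole thing is asked for, a point or a joint stands for the part that bears it (a point fixed in the world has none). Each returns a list of dicts, best first, with "p" (0 to 1); they miss things now and then, are a little off and sometimes report something else, mostly with a low value. They report only what shows in the picture. A call takes as long as a camera call. They do not tell look-alikes from the thing itself.
- nets.regions_of(thing, camera): "region" (480x640 bool, what is visible of it).
- nets.pinpoint(thing, camera): "point" ([x, y, z] in mm, in world coordinates, good to about 4 mm: a listed point, or the origin of a listed thing).
The state is a dict: "clock": time; "joint_pos": joint angles; "qvel": joint speeds; "joint_efforts": joint torques, N m; "position": TCP position; "orientation": TCP orientation; "contact_force": force on the tool from outside, world axes, zero at the start; "ft_torque": the same for the moment, N m; "width": finger opening in mm.
Only numpy, scipy, OpenCV 4.12 (cv2) and the standard library are available. Lean on these libraries where they do the work, as an engineer would, in place of code of your own. Each camera call takes 0.05 s, during which the arm holds its last target. There are 200 camera calls.

TASK

Take the pry blade from its mat, lever up the closed case's lid with it at the slot in the front (not with the fingers) and open the lid fully, then lay every sample cartridge from the case into the rack, each resting level across a pair of V notches and centred lengthwise. Once all the cartridges are in the rack, shut the emptied case's lid fully; finish with the pry blade lying flat on its mat, along it, handle at the end where it was. Leave the mouse, the bottle and the dish alone.

Things in the scene. Friction and masses are not known exactly. Their poses are not given: they have to be found in the camera images.
- case: Fixed white case, 166 (x) by 266 (y) by 64 mm high, walls and floor 5 mm, hinged grey lid on top. Origin: centre of its underside. -x side: front with the pry slot; hinge along the +x side. Inside, two notched bars (x = -43..-29 and 29..43 mm, tops 45 mm high) carry the cartridges along the case's x, at y = -92, -46, 0, 46 or 92 mm, axes 35 mm above the bench
- lid (a joint): Lid angle: 0 shut, 1.75 rad fully open at its stop, leaning a little back past upright. Flat panel 166 by 266 by 7 mm, 0.25 kg, no handle, flush with the case's sides, underside 64 mm up when shut. The stiff hinge (0.33 N m friction) keeps it at any angle; raising its front edge takes 3 to 4 N
- hinge (a point): Middle of the hinge line: the case's +x top edge, 64 mm above the bench, fixed to the case; the lid turns about the case's y axis through here, its front edge at radius 166 mm
- slot (a point): Middle of the pry slot's mouth on the front wall's outer face: an opening 80 mm wide (case's y) and 10 mm high in the 5 mm wall, right under the lid, 54 to 64 mm above the bench (this point 59 mm). The blade goes in level along the case's +x; the cartridges' caps reach at most 52 mm up
- lid_edge (a point): Middle of the lid's front lower edge; moves with the lid
- blade: Pry blade: black handle 110 (x) by 32 (y) by 22 mm (z); a flat steel blade 24 mm wide, 3 mm thick sticks out 90 mm from its +x end at half the handle's height. 0.12 kg. Origin: centre of the handle's underside; x towards the tip, z up; balance point near x = 35 mm. Starts lying on its mat
- blade_tip (a point): Tip of the pry blade, 145 mm ahead of the blade's origin, 11 mm above the handle's underside, halfway through the steel
- mat: Fixed white silicone mat, 240 (x) by 90 (y) by 4 mm, the pry blade's place: lying flat along the mat's x, handle at the -x end (at the start the blade's origin is about 30 mm to the -x side of the mat's centre). Origin: centre of its underside
- rack: Fixed rack: aluminium base 250 (x) by 110 (y) by 8 mm with two black bars (y = -43..-29 and 29..43 mm) of five 90-degree V notches each, at x = -92, -46, 0, 46, 92 mm, tooth tops 48 mm above the bench. A cartridge lies along the rack's y across a pair of notches, its axis then 38 mm above the bench. Origin: centre of the base's underside. Empty at the start
- cart1: Sample cartridge 1: aluminium barrel 18 mm across with a grey 24 mm square cap, 15 mm long, at each end; 130 mm long over all, 0.08 kg, both ends alike. Origin: the middle of its axis; x along the axis. Starts in the case. None when this cartridge is not in this run.
- cart2: Sample cartridge 2: aluminium barrel 18 mm across with a grey 24 mm square cap, 15 mm long, at each end; 130 mm long over all, 0.08 kg, both ends alike. Origin: the middle of its axis; x along the axis. Starts in the case. None when this cartridge is not in this run.
- cart3: Sample cartridge 3: aluminium barrel 18 mm across with a grey 24 mm square cap, 15 mm long, at each end; 130 mm long over all, 0.08 kg, both ends alike. Origin: the middle of its axis; x along the axis. Starts in the case. None when this cartridge is not in this run.
- cart4: Sample cartridge 4: aluminium barrel 18 mm across with a grey 24 mm square cap, 15 mm long, at each end; 130 mm long over all, 0.08 kg, both ends alike. Origin: the middle of its axis; x along the axis. Starts in the case. None when this cartridge is not in this run.
- cart5: Sample cartridge 5: aluminium barrel 18 mm across with a grey 24 mm square cap, 15 mm long, at each end; 130 mm long over all, 0.08 kg, both ends alike. Origin: the middle of its axis; x along the axis. Starts in the case. None when this cartridge is not in this run.
- mouse: Bystander: dark computer mouse 100 by 60 by 33 mm. Origin: centre of its underside
- bottle: Bystander: white capped bottle, 60 mm across, 120 mm high. Origin: centre of its underside
- dish: Bystander: clear covered culture dish, 94 mm across, 16 mm high. Origin: centre of its underside
Mind the look-alikes: they are no part of the job. Leave any brown look-alike of the blade alone.

How it is judged:
By the outcome, as a careful person would: the job done as asked, in the order asked, and still so for the second after the job is handed in, with the robot touching nothing.
Of cart1, cart2, cart3, cart4, cart5 only 3 to 5 are there at a start; the rules pass over those that are not, and their reading is None.
At some moment in a run one of blade may be knocked a few centimetres aside while the robot is not near it.
Once in a run the grip may slacken for a moment while it holds something.
It also fails if it takes over 210 s, if anything falls off the work surface, if the arm or the gripper's body presses on something with over 40 N, if the wrist force passes 120 N, or if a joint passes its speed limit or range.

## Working session

There is one attempt and no reset: what is moved stays moved. The work goes in short steps, Python scripts to look and compute and a tool call to move; the robot and the scene stay as the last step left them, time stands still between calls to the robot, and variables do not carry over. Pictures are saved under pics/ and viewed, about 12 in all and at most 16, crops included, and the job is handed in when it is done.

Besides the shell and the picture viewer there is one more tool, called after "Request:" as name(argument=value, ...), one argument or row to a line, values as JSON. servo_tool: Moves the arm, as the interface text tells. Its arguments: {"type":"object","properties":{"plan":{"type":"array"},"force":{"type":"number"}},"required":["plan"]}

```bash
ls; mkdir -p pics; python3 - <<'E'
from workcell import r, imaging, nets
import cv2,numpy as np
s=r.read_state(); print({k:np.round(v,3) for k,v in s.items()})
for c in ["top","scene"]:
    im=imaging.snapshot(c); cv2.imwrite(f"pics/{c}0.png",im[:,:,::-1])
    m=imaging.camera_model(c); print(c,m)
    for t in ["case","slot","lid_edge","hinge","blade","blade_tip","mat","rack","mouse","bottle","dish"]:
        print(t,[(np.round(d["point"]).tolist(),round(d["p"],2)) for d in nets.pinpoint(t,c)][:3])
E
```

```text
pics
{'clock': np.float64(0.0), 'joint_pos': array([ 1.14 ,  0.088,  1.372, -0.   ,  1.684, -0.103]), 'qvel': array([-0.   ,  0.   ,  0.002,  0.   ,  0.002,  0.   ]), 'joint_efforts': array([-2.0000e-03, -3.5188e+01, -3.1327e+01, -0.0000e+00,  1.1000e-02,
        0.0000e+00]), 'position': array([176.845, 520.185, 200.395]), 'orientation': array([-0.   ,  0.163,  0.987, -0.001]), 'contact_force': array([ 0.623,  0.118, -0.043]), 'ft_torque': array([0.022, 0.011, 0.017]), 'width': np.float64(85.495)}
top {'camera_matrix': array([[448.53828734,   0.        , 323.33082589],
       [  0.        , 448.53828734, 238.01155477],
       [  0.        ,   0.        ,   1.        ]]), 'eye': array([ 406.31898598,  -82.59622007, 1131.78465208]), 'attitude': array([ 0.02689087, -0.70077688,  0.71159898, -0.04260908])}
case [([550.0, 208.0, -1.0], 0.65)]
slot [([564.0, 131.0, 56.0], 0.59)]
lid_edge [([561.0, 129.0, 65.0], 0.58)]
hinge [([547.0, 291.0, 63.0], 0.94)]
blade [([317.0, -488.0, 0.0], 0.87), ([240.0, 212.0, -2.0], 0.66), ([474.0, -45.0, 7.0], 0.6)]
blade_tip [([454.0, -444.0, 17.0], 0.82),
[... 414 characters left out ...]
     ]]), 'eye': array([1269.69715386, -951.98676096,  856.5645989 ]), 'attitude': array([-0.43481107,  0.82199185,  0.32894266, -0.1645158 ])}
case [([551.0, 213.0, 2.0], 0.94)]
slot []
lid_edge [([565.0, 127.0, 66.0], 0.67), ([553.0, 211.0, 0.0], 0.35)]
hinge [([545.0, 287.0, 65.0], 0.88), ([518.0, -58.0, -1.0], 0.58)]
blade [([475.0, -50.0, 4.0], 0.97), ([232.0, 208.0, 1.0], 0.88), ([320.0, -489.0, -3.0], 0.85)]
blade_tip [([614.0, -85.0, 9.0], 0.97), ([456.0, -443.0, 8.0], 0.89), ([373.0, 164.0, 13.0], 0.74)]
mat [([516.0, -54.0, -1.0], 0.75)]
rack [([540.0, -228.0, -0.0], 0.57)]
mouse [([792.0, -6.0, -1.0], 0.68)]
bottle [([644.0, -413.0, 1.0], 0.87)]
dish [([303.0, -286.0, 6.0], 0.98)]
```

View pics/top0.png

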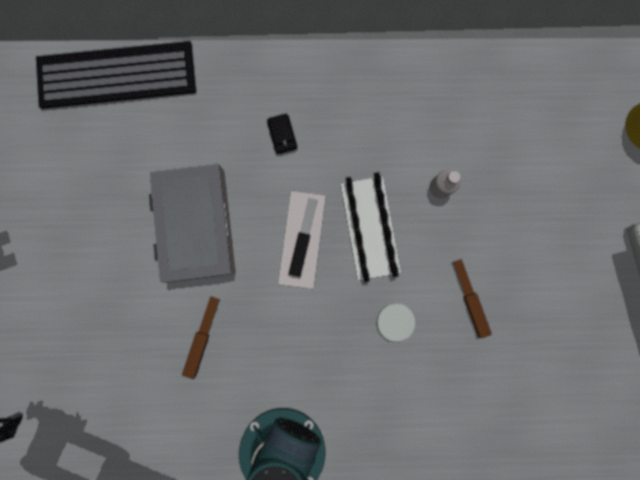

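View pics/scene0.png

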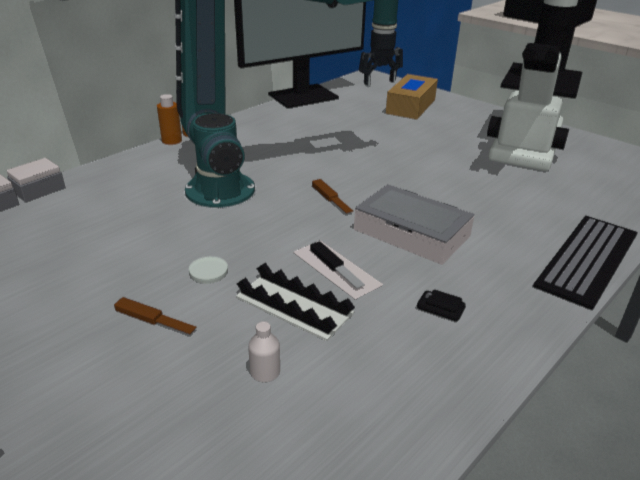

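The top view shows the closed case at about (190,222) px with its front facing right. The black blade lies on its mat at (303,240), the rack is at (370,228), and there are two brown decoys at (200,340) and (472,300). Next I'll fit precise poses from the regions.

```bash
cat > h.py <<'E'
from workcell import r, imaging, nets
import cv2, numpy as np
from scipy.spatial.transform import Rotation as R
def rot(q): return R.from_quat([q[1],q[2],q[3],q[0]])
def rays(cam,uv,m=None):
    m=m or imaging.camera_model(cam); K=m["camera_matrix"]; uv=np.atleast_2d(uv).astype(float)
    d=(uv-[K[0,2],K[1,2]])/[K[0,0],K[1,1]]
    if cam=="wrist":
        th=np.linalg.norm(d,axis=1,keepdims=True); s=np.where(th>1e-9,np.sin(th)/np.maximum(th,1e-9),1)
        v=np.hstack([d*s,np.cos(th)])
    else: v=np.hstack([d,np.ones((len(d),1))])
    return np.array(m["eye"]),rot(m["attitude"]).apply(v)
def onplane(cam,uv,z,m=None):
    e,v=rays(cam,uv,m); return (e+v*((z-e[2])/v[:,2])[:,None])[:,:2]
def rect(cam,reg,z,m=None):
    reg=reg.astype(np.uint8); n,l,st,_=cv2.connectedComponentsWithStats(reg)
    reg=(l==1+np.argmax(st[1:,4])).astype(np.uint8)
    c=max(cv2.findContours(reg,cv2.RETR_EXTERNAL,cv2.CHAIN_APPROX_NONE)[0],key=len)[:,0]
    p=onplane(cam,c,z,m).astype(np.float32); (cx,cy),(w,h),a=cv2.minAreaRect(p)
    if w<h: w,h,a=h,w,a+90
    a=(a+90)%180-90   # long-axis angle, deg, world
    return np.round([cx,cy,w,h,a],1)
def pose():
    s=r.read_state(); M=rot(s["orientation"]); y=M.apply([0,1,0])
    return s,np.array(s["position"]),M,np.arctan2(y[1],y[0])
def go(p,psi=None,tilt=None):
    """tool-axis shift (m) and turn to reach world p (mm), jaw angle psi, tool down"""
    s,q,M,ps=pose(); psi=ps if psi is None else psi
    Y=[np.cos(psi),np.sin(psi),0]; Z=[0,0,-1]; X=np.cross(Y,Z); T=R.from_matrix(np.array([X,Y,Z]).T)
    d=M.inv().apply(np.array(p)-q)/1000; w=(M.inv()*T).as_rotvec()
    print("at",np.round(q,1),"psi %.3f"%ps,"w %.1f"%s["width"],"F",np.round(s["contact_force"],1),"t %.1f"%s["clock"])
    print(" shift(now axes)",np.round(d,4)," shift(new axes)",np.round(T.inv().apply(np.array(p)-q)/1000,4)," turn",np.round(w,4))
def snap(cam,name):
    im=imaging.snapshot(cam); cv2.imwrite(f"pics/{name}.png",im[:,:,::-1]); return im
def pp(t,cam,k=3):
    l=nets.pinpoint(t,cam); print(t,cam,[(np.round(d["point"],1).tolist(),round(d["p"],2)) for d in l][:k]); return l
E
python3 - <<'E'
from h import *
snap("top","top1")
for t,z in [("case",71),("mat",4),("rack",8),("blade",20),("lid",71)]:
    for d in nets.regions_of(t,"top")[:3]:
        print(t,round(d["p"],2),d["region"].sum(),rect("top",d["region"],z))
E
```

```text
case 0.74 8632 [551.4 206.  272.1 188.5   7.1]
mat 0.97 2394 [514.5 -54.  239.2  90.   -8.3]
rack 0.73 4255 [ 543.3 -227.4  270.   110.7    8.8]
rack 0.33 931 [787.9  -5.6 104.4  62.6  15.2]
blade 0.92 951 [278.2 190.9 198.2  32.2 -18.9]
blade 0.67 1018 [ 360.5 -472.6  199.5   38.4   17.4]
blade 0.55 947 [519.  -57.5 198.4  34.1 -14.3]
lid 0.6 7735 [552.5 208.2 265.4 167.5   6.4]
```

```bash
python3 - <<'E'
from h import *
go([509,-55,150])
go([509,-55,150],-1.822)
E
```

```text
at [177.1 520.7 201.6] psi 1.243 w 85.7 F [-0.6 -0.6  0. ] t 1.5
 shift(now axes) [-0.4996 -0.4382  0.0516]  shift(new axes) [-0.4996 -0.4382  0.0516]  turn [ 0. -0.  0.]
at [177.1 520.7 201.6] psi 1.243 w 85.7 F [-0.6 -0.6  0. ] t 1.5
 shift(now axes) [-0.4996 -0.4382  0.0516]  shift(new axes) [0.4646 0.4752 0.0516]  turn [-0.000e+00 -1.000e-04  3.065e+00]
```

Request:
servo_tool(
  plan=[-0.036,-0.0313,0.002,0,0,0,1,-0.036,-0.0313,0.002,0,0,0,1,-0.036,-0.0313,0.002,0,0,0,1,-0.036,-0.0313,0.002,0,0,0,1,-0.036,-0.0313,0.002,0,0,0,1,-0.036,-0.0313,0.002,0,0,0,1,-0.036,-0.0313,0.002,0,0,0,1],
  force=100,
)

```text
clock: 2.38
position: [345.7, 230.8, 187.8]
orientation: [0.0, 0.163, 0.987, 0.0]
contact_force: [2.1, -0.6, 0.2]
width: 85.3
```

Request:
servo_tool(
  plan=[-0.036,-0.0313,0.005,0,0,0,1,-0.036,-0.0313,0.005,0,0,0,1,-0.036,-0.0313,0.005,0,0,0,1,-0.036,-0.0313,0.005,0,0,0,1,-0.036,-0.0313,0.005,0,0,0,1,-0.036,-0.0313,0.005,0,0,0,1,-0.036,-0.0313,0.005,0,0,0,1],
)

```text
clock: 3.25
position: [513.9, -57.9, 152.6]
orientation: [0.0, 0.163, 0.987, 0.0]
contact_force: [0.8, -0.0, 0.3]
width: 85.5
```

Request:
servo_tool(
  plan=[0,0,0,0,0,0.17,1,0,0,0,0,0,0.17,1,0,0,0,0,0,0.17,1,0,0,0,0,0,0.17,1,0,0,0,0,0,0.17,1,0,0,0,0,0,0.17,1,0,0,0,0,0,0.17,1,0,0,0,0,0,0.17,1,0,0,0,0,0,0.17,1],
)

```text
clock: 4.38
position: [513.2, -56.4, 152.7]
orientation: [0.0, 0.803, 0.596, 0.0]
contact_force: [0.4, 0.2, -0.1]
width: 85.4
```

Request:
servo_tool(
  plan=[0,0,0,0,0,0.17,1,0,0,0,0,0,0.17,1,0,0,0,0,0,0.17,1,0,0,0,0,0,0.17,1,0,0,0,0,0,0.17,1,0,0,0,0,0,0.17,1,0,0,0,0,0,0.17,1,0,0,0,0,0,0.17,1,0,0,0,0,0,0.17,1],
)

```text
clock: 5.5
position: [513.2, -56.4, 152.7]
orientation: [-0.0, 0.992, -0.126, 0.0]
contact_force: [-0.3, -0.1, 0.2]
width: 85.3
```

```bash
python3 - <<'E'
from h import *
go([509,-55,150],-1.822); m=imaging.camera_model("wrist"); print(m["eye"],rot(m["attitude"]).as_matrix()[:,2])
im=snap("wrist","w1")
for t,z in [("mat",4),("blade",20),("rack",8)]:
    pp(t,"wrist")
    for d in nets.regions_of(t,"wrist")[:2]: print(t,round(d["p"],2),d["region"].sum(),rect("wrist",d["region"],z))
pp("blade_tip","wrist")
E
```

```text
at [513.2 -56.4 152.7] psi -1.823 w 85.3 F [-0.3 -0.1  0.2] t 5.5
 shift(now axes) [-0.0044 -0.0003  0.0027]  shift(new axes) [-0.0044 -0.0003  0.0027]  turn [-0.0001 -0.0001 -0.0006]
[580.1207092  -74.45852872 325.22126586] [-0.26406498  0.06813339 -0.96209538]
mat wrist []
mat 0.87 17764 [515.5 -55.  239.9  91.1  -7.9]
blade wrist [([475.8, -45.6, 7.7], 0.68), ([560.7, 129.6, 55.3], 0.42)]
rack wrist [([545.0, -227.7, 0.9], 0.58)]
rack 0.73 2406 [ 317.3 -295.   107.2   66.4   64.4]
rack 0.57 30563 [ 539.1 -235.5  288.3  129.2    9.1]
blade_tip wrist [([618.4, -81.4, 17.7], 0.75), ([306.9, -283.8, 0.8], 0.19)]
```

View pics/w1.png

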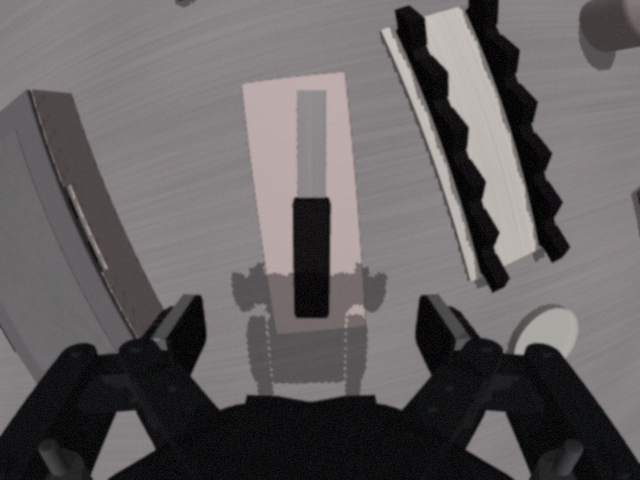

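The wrist picture shows the black handle (311,198)-(311,317) centred between the jaws and aligned with them, with the steel pointing up. I'll descend and grip.

Request:
servo_tool(
  plan=[-0.004,0,0.03,0,0,0,1,0,0,0.04,0,0,0,1,0,0,0.04,0,0,0,1,0,0,0.02,0,0,0,1,0,0,0.009,0,0,0,1,0,0,0,0,0,0,1],
)

```text
clock: 6.65
position: [509.3, -55.4, 13.5]
orientation: [-0.0, 0.992, -0.123, -0.0]
contact_force: [-0.3, -0.6, 0.2]
width: 85.1
```

Request:
servo_tool(
  plan=[0,0,0,0,0,0,-1,0,0,0,0,0,0,-1,0,0,0,0,0,0,-1,0,0,0,0,0,0,-1,0,0,0,0,0,0,-1,0,0,0,0,0,0,-1,0,0,0,0,0,0,-1],
)

```text
clock: 7.52
position: [509.3, -55.4, 13.5]
orientation: [-0.0, 0.992, -0.123, -0.0]
contact_force: [0.4, -0.4, -0.5]
width: -0.2
```

```bash
python3 - <<'E'
from h import *
snap("wrist","w2"); im=snap("top","top2")
pp("blade","wrist");pp("blade_tip","wrist"); pp("blade","top"); pp("blade_tip","top")
E
```

```text
blade wrist []
blade_tip wrist [([618.7, -81.5, 16.1], 0.92)]
blade top [([319.0, -488.7, 0.2], 0.79), ([238.5, 214.9, -6.0], 0.69), ([472.5, -43.8, 7.9], 0.64)]
blade_tip top [([619.8, -82.0, 14.8], 0.76), ([457.0, -443.0, 14.3], 0.73), ([372.3, 163.5, 10.0], 0.63)]
```

View pics/w2.png

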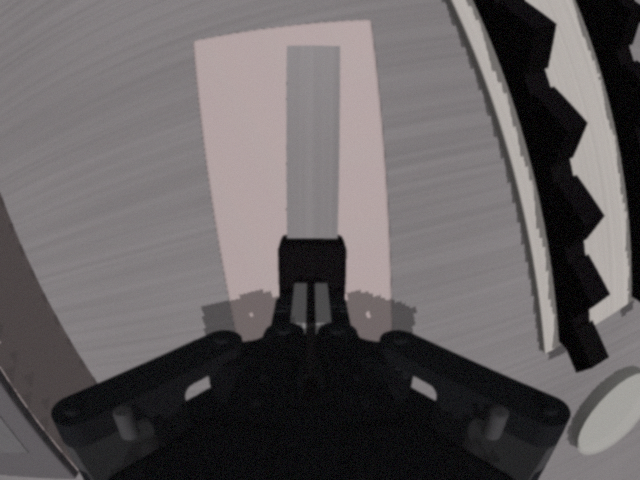

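```bash
python3 - <<'E'
from h import *
s,q,M,ps=pose(); m=imaging.camera_model("wrist"); print(q,s["joint_pos"],s["width"],s["contact_force"])
def proj(p):
    v=rot(m["attitude"]).inv().apply(np.array(p)-m["eye"]); th=np.arccos(v[2]/np.linalg.norm(v)); d=v[:2]/np.linalg.norm(v[:2])*th
    K=m["camera_matrix"]; return np.round([K[0,0]*d[0]+K[0,2],K[1,1]*d[1]+K[1,2]])
for k in (8,0,-11,-22): print(k,proj(q+M.apply([0,0,k])))
a=np.deg2rad(-14.2);o=np.array([475.5,-46]);u=np.array([np.cos(a),np.sin(a)])
for z in (4,26):
  for x in (55,-55): print(z,x,proj([*(o+x*u),z]))
print("tip",proj([*(o+145*u),15]))
E
```

```text
[509.3050762  -55.4200404   13.59772465] [-2.19156677e-01  1.21128247e-01  1.71933463e+00  9.30757701e-05
  1.30110595e+00  1.59783821e+00] 0.14074803502022587 [-0.54071363  0.24823165 -0.27359685]
8 [309. 271.]
0 [309. 277.]
-11 [309. 286.]
-22 [309. 295.]
4 55 [307. 233.]
4 -55 [308. 402.]
26 55 [307. 246.]
26 -55 [307. 426.]
tip [307.  48.]
```

```bash
python3 - <<'E'
from h import *
w=cv2.imread("pics/w2.png"); s=imaging.snapshot("scene")[:,:,::-1]
a=cv2.resize(w[220:350,245:380],(400,400),interpolation=cv2.INTER_CUBIC); b=cv2.resize(s[200:310,280:390],(400,400),interpolation=cv2.INTER_CUBIC)
g=lambda x: (255*(x/255.)**0.5).astype(np.uint8)
cv2.imwrite("pics/c1.png",g(np.hstack([a,b])))
E
```

```text
(no output)
```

View pics/c1.png

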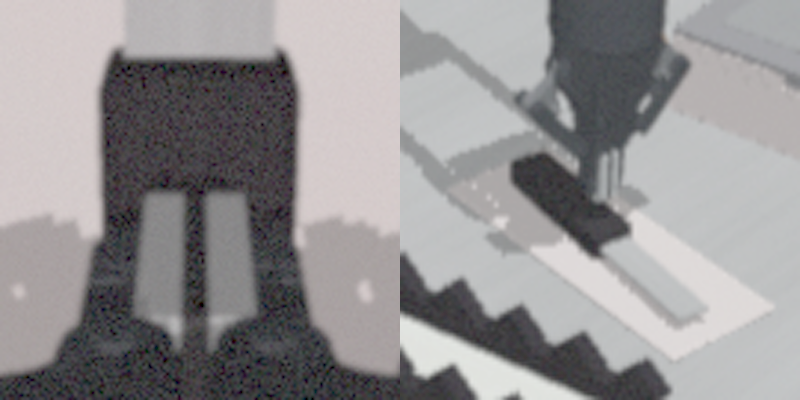

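Request:
servo_tool(
  plan=[0,0,0.001,0,0,0,-1,0,0,0.001,0,0,0,-1],
)

```text
clock: 8.12
position: [509.3, -55.4, 11.5]
orientation: [-0.0, 0.992, -0.123, -0.0]
contact_force: [-0.3, 0.3, 0.1]
width: 0.0
```

Request:
servo_tool(
  plan=[0,0,0,0,0,0,1,0,0,0,0,0,0,1,0,0,0,0,0,0,1,0,0,0,0,0,0,1,0,0,0,0,0,0,1],
)

```text
clock: 8.75
position: [509.3, -55.4, 11.6]
orientation: [-0.0, 0.992, -0.123, 0.0]
contact_force: [0.6, -0.5, -0.4]
width: 85.1
```

```bash
python3 - <<'E'
from h import *
s,q,M,ps=pose();print(q,s["width"],s["contact_force"])
w=snap("wrist","w3")[:,:,::-1]; s=snap("scene","s3")[:,:,::-1]
g=lambda x: (255*(x/255.)**0.5).astype(np.uint8)
b=cv2.resize(s[200:310,280:390],(400,400),interpolation=cv2.INTER_CUBIC)
cv2.imwrite("pics/c2.png",g(np.hstack([cv2.resize(w[180:480,170:470],(400,400)),b])))
E
```

```text
[509.31584833 -55.42575713  11.63960656] 85.06307277665394 [ 0.59695798 -0.53161288 -0.38798897]
```

View pics/c2.png

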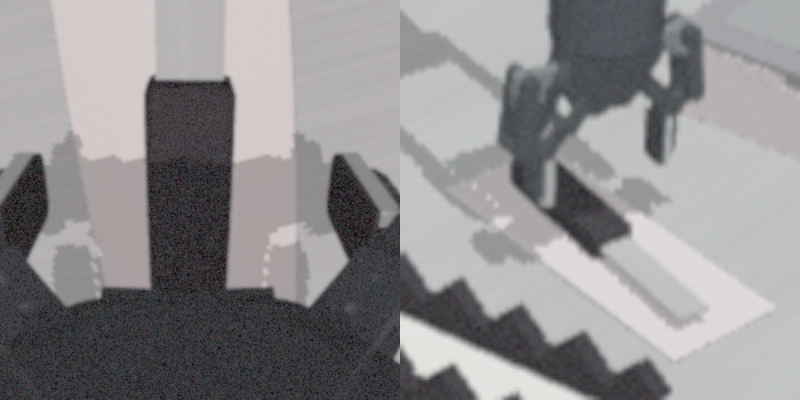

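```bash
python3 - <<'E'
from h import *
s,q,M,ps=pose(); m=imaging.camera_model("wrist")
def tool(uv):
    e,v=rays("wrist",uv,m); return M.inv().apply(e-q),M.inv().apply(v)
e,v=tool([[203,296],[420,296],[311,283],[311,271],[311,237]]); print("cam in tool",e)
for x in v[2:]:
    t=-e[0]/x[0]; print("axis hit",e+t*x)
# separation 85
L,Rr=v[0]/abs(v[0,2]),v[1]/abs(v[1,2]); d=85/abs(L[1]-Rr[1]); print("depth",d,e+d*L,e+d*Rr)
E
```

```text
cam in tool [  69.34082893    0.80749757 -172.55846791]
axis hit [ 0.          1.06323815 -7.85207135]
axis hit [0.         1.08827062 8.26047249]
axis hit [ 0.          1.19119978 73.48215644]
depth 128.64270259550938 [  9.12331321 -41.26243844 -43.91576531] [  9.04469181  43.73756156 -43.91576531]
```

```bash
python3 - <<'E'
from h import *
e,v=rays("scene",[[320,256.4],[351,244]])
for x,p in zip(v,[(497.7,-100),(520.6,-11)]):
    p=np.array(p); t=np.dot(p-e[:2],x[:2])/np.dot(x[:2],x[:2]); print(e+t*x,p)
E
```

```text
[500.66637784 -97.33081381  48.82360839] [ 497.7 -100. ]
[522.82490286  -9.23737016  52.73060141] [520.6 -11. ]
```

Both cameras put the open fingertips at z≈50, although the reported TCP is at 11.6. So the real tips stand about 38 mm further back than stated. I'll go down another 33 mm and grip.

Request:
servo_tool(
  plan=[0,0,0.012,0,0,0,1,0,0,0.011,0,0,0,1,0,0,0.006,0,0,0,1,0,0,0.003,0,0,0,1,0,0,0,0,0,0,1],
)

```text
clock: 9.48
position: [509.2, -55.4, -20.7]
orientation: [-0.0, 0.992, -0.123, -0.0]
contact_force: [-0.0, -0.0, -0.4]
width: 85.7
```

Request:
servo_tool(
  plan=[0,0,0,0,0,0,-1,0,0,0,0,0,0,-1,0,0,0,0,0,0,-1,0,0,0,0,0,0,-1,0,0,0,0,0,0,-1],
)

```text
clock: 10.1
position: [510.0, -55.5, -19.6]
orientation: [0.0, 0.992, -0.123, 0.001]
contact_force: [-0.2, -0.4, 4.2]
width: 29.3
```

```bash
python3 - <<'E'
from h import *
s,q,M,ps=pose();print(q,s["width"],s["contact_force"])
w=snap("wrist","w4")[:,:,::-1]; s=snap("scene","s4")[:,:,::-1]
g=lambda x: (255*(x/255.)**0.5).astype(np.uint8)
b=cv2.resize(s[200:310,280:390],(400,400),interpolation=cv2.INTER_CUBIC)
cv2.imwrite("pics/c3.png",g(np.hstack([cv2.resize(w[180:480,170:470],(400,400)),b])))
E
```

```text
[509.98465121 -55.53800701 -19.62597304] 29.327914949362192 [-0.22273429 -0.38304233  4.21654115]
```

View pics/c3.png

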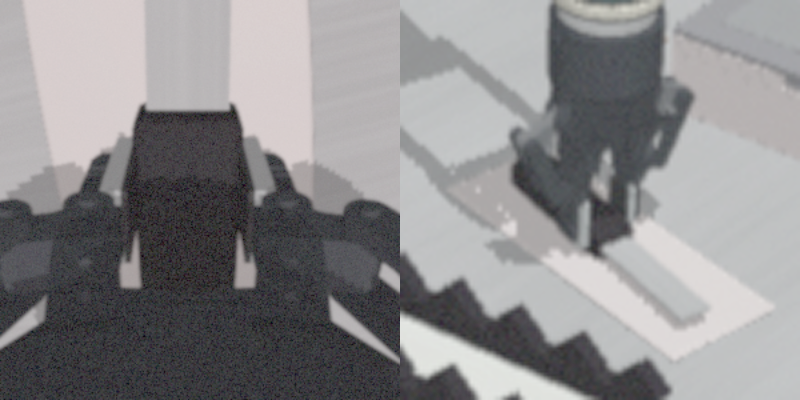

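The handle is held, with the jaws around it and the width at 29. I'll lift, then check the grip before turning.

Request:
servo_tool(
  plan=[0,0,-0.01,0,0,0,-1,0,0,-0.03,0,0,0,-1,0,0,-0.03,0,0,0,-1,0,0,-0.03,0,0,0,-1,0,0,0,0,0,0,-1],
  force=120,
)

```text
clock: 10.82
position: [511.0, -55.8, 82.0]
orientation: [0.0, 0.992, -0.123, 0.003]
contact_force: [0.7, 0.6, -1.6]
width: 29.4
```

Request:
servo_tool(
  plan=[0,0,0,0,0,-0.16,-1,0,0,0,0,0,-0.16,-1,0,0,0,0,0,-0.16,-1,0,0,0,0,0,-0.16,-1,0,0,0,0,0,-0.16,-1,0,0,0,0,0,-0.16,-1],
)

```text
clock: 11.58
position: [507.7, -55.1, 77.0]
orientation: [-0.001, 0.936, 0.352, -0.002]
contact_force: [0.2, -1.0, -0.7]
width: 29.0
```

Request:
servo_tool(
  plan=[0,0,0,0,0,-0.16,-1,0,0,0,0,0,-0.16,-1,0,0,0,0,0,-0.16,-1,0,0,0,0,0,-0.16,-1,0,0,0,0,0,-0.16,-1,0,0,0,0,0,-0.173,-1],
)

```text
clock: 12.32
position: [507.7, -55.1, 77.0]
orientation: [-0.002, 0.663, 0.749, -0.001]
contact_force: [-0.3, 0.1, -1.9]
width: 29.1
```

```bash
python3 - <<'E'
from h import *
go([577,-7,80],0.11)
for c in ("top","scene","wrist"):
    snap(c,c+"5")
    for t in ("blade_tip","slot","lid_edge","hinge","case","blade"): pp(t,c,3)
for d in nets.regions_of("case","top")[:1]: print(rect("top",d["region"],71))
E
```

```text
at [507.7 -55.1  77. ] psi 0.122 w 29.1 F [-0.3  0.1 -1.9] t 12.3
 shift(now axes) [ 0.0393  0.0746 -0.0033]  shift(new axes) [ 0.0402  0.0742 -0.003 ]  turn [-0.0042 -0.0016  0.0116]
blade_tip top [([456.8, -444.4, 16.4], 0.81), ([373.3, 161.5, 13.0], 0.67)]
slot top [([565.2, 130.5, 54.2], 0.96)]
lid_edge top [([560.2, 126.8, 62.9], 0.84)]
hinge top [([546.1, 292.2, 63.1], 0.88)]
case top [([548.5, 207.1, -2.6], 0.95), ([563.3, 128.8, 55.0], 0.62)]
blade top [([318.4, -486.0, -3.8], 0.88), ([237.1, 212.7, -4.2], 0.85)]
blade_tip scene [([495.1, 53.6, 112.6], 0.92), ([457.4, -444.0, 5.2], 0.69)]
slot scene [([562.8, 130.0, 59.7], 0.92)]
lid_edge scene [([564.7, 127.7, 66.5], 0.84)]
hinge scene [([544.1, 285.7, 64.1], 0.71), ([566.0, 132.2, 53.8], 0.71), ([644.8, -408.8, -1.8], 0.44)]
case scene [([555.9, 208.1, 1.0], 0.94)]
blade scene [([318.2, -488.6, -2.1], 0.95), ([514.2, -90.7, 102.7], 0.86), ([234.9, 205.8, -0.7], 0.58)]
blade_tip wrist [([496.3, 57.1, 116.6], 0.9)]
slot wrist []
lid_edge wrist []
hinge wrist []
case wrist []
blade wrist [([513.4, -87.4, 104.3], 0.88)]
[552.3 207.1 270.5 184.9   6.4]
```

View pics/wrist5.png

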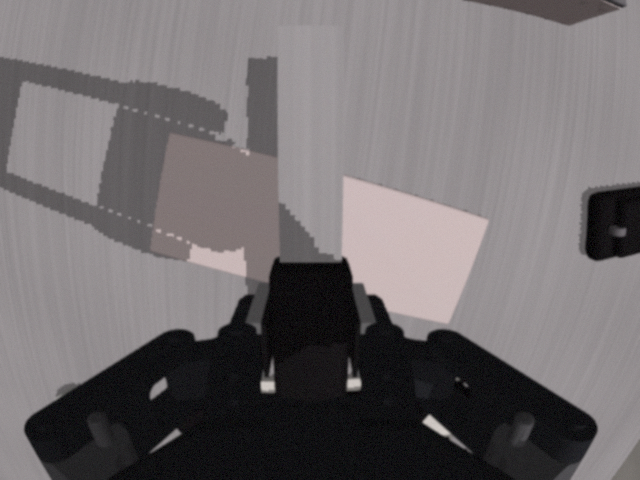

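Request:
servo_tool(
  plan=[0.011,0.018,0,-0.004,-0.0016,0.0116,-1,0.011,0.019,0,0,0,0,-1,0.011,0.019,0,0,0,0,-1,0.012,0.019,0,0,0,0,-1,0,0,0.018,0,0,0,-1,0,0,0.018,0,0,0,-1,0,0,0.018,0,0,0,-1,0,0,0,0,0,0,-1],
)

```text
clock: 14.42
position: [576.6, -3.0, 22.6]
orientation: [-0.001, 0.67, 0.743, -0.001]
contact_force: [-1.0, 0.1, -1.4]
width: 29.1
```

```bash
python3 - <<'E'
from h import *
go([576.9,-1.7,23],0.11)
for c in ("top","scene","wrist"):
    snap(c,c+"6")
    for t in ("blade_tip","slot","blade"): pp(t,c,3)
a=cv2.imread("pics/wrist6.png"); b=cv2.imread("pics/scene6.png")
cv2.imwrite("pics/c4.png",np.hstack([cv2.resize(a,(480,360)),cv2.resize(b[150:270,340:447],(321,360),interpolation=cv2.INTER_CUBIC)]))
E
```

```text
at [576.6  -3.   22.6] psi 0.104 w 29.1 F [-1.   0.1 -1.4] t 14.4
 shift(now axes) [ 0.0012  0.0005 -0.0004]  shift(new axes) [ 0.0012  0.0005 -0.0004]  turn [-0.0021  0.0003 -0.0063]
blade_tip top [([570.9, 106.5, 58.4], 0.87), ([372.8, 163.1, 14.2], 0.87), ([457.0, -443.1, 16.5], 0.73)]
slot top [([564.2, 129.3, 57.5], 0.78)]
blade top [([577.5, -35.4, 45.0], 0.93), ([239.6, 214.3, -4.0], 0.85), ([318.4, -486.9, -1.6], 0.73)]
blade_tip scene [([371.4, 160.0, 12.4], 0.96), ([455.8, -443.3, 10.1], 0.83)]
slot scene [([566.9, 129.9, 56.1], 0.76), ([300.3, -285.5, 6.2], 0.16)]
blade scene [([317.8, -486.9, -1.2], 0.92), ([236.9, 205.7, -0.5], 0.85), ([586.5, -33.6, 52.5], 0.65)]
blade_tip wrist [([569.4, 109.4, 63.9], 0.94)]
slot wrist []
blade wrist [([583.6, -35.9, 50.6], 0.68)]
```

View pics/c4.png

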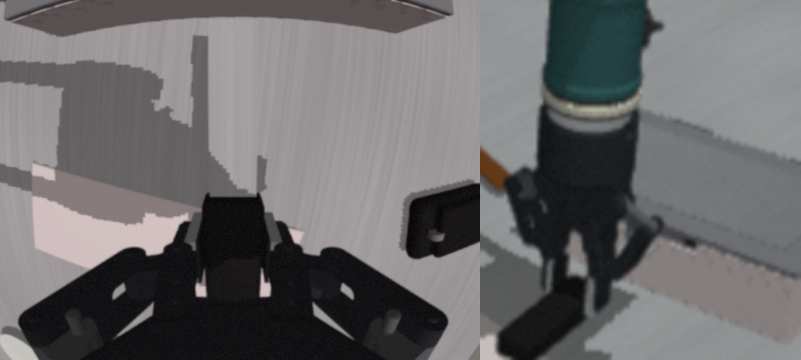

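Request:
servo_tool(
  plan=[0.006,0,0,0,0,0,-1,0.006,0,0,0,0,0,-1,0.006,0,0,0,0,0,-1,0.006,0,0,0,0,0,-1,0.004,0,0,0,0,0,-1,0,0,0,0,0,0,-1],
)

```text
clock: 15.78
position: [576.3, 25.5, 25.7]
orientation: [0.002, 0.669, 0.743, 0.001]
contact_force: [0.5, 0.2, -1.1]
width: 28.7
```

Request:
servo_tool(
  plan=[0.004,0,0,0,0,0,-1,0.004,0,0,0,0,0,-1,0,0,0,0,0,0,-1],
)

```text
clock: 16.15
position: [575.5, 33.4, 25.7]
orientation: [0.002, 0.669, 0.743, 0.001]
contact_force: [-0.3, -0.1, -1.3]
width: 28.7
```

```bash
python3 - <<'E'
from h import *
go([574.5,50,24.5],0.11); s,q,M,ps=pose(); print(np.round(M.as_matrix(),4), np.round(s["joint_pos"],3), np.round(s["joint_efforts"],2))
snap("wrist","wrist7"); pp("blade","wrist"); pp("blade_tip","wrist")
for d in nets.regions_of("blade","wrist")[:2]:
    ys,xs=np.nonzero(d["region"]); print(d["p"],xs.min(),xs.max(),ys.min(),ys.max())
snap("top","top7"); pp("blade","top"); pp("blade_tip","top")
E
```

```text
at [575.5  33.4  25.7] psi 0.105 w 28.7 F [-0.3 -0.1 -1.3] t 16.1
 shift(now axes) [0.0166 0.0008 0.0012]  shift(new axes) [0.0166 0.0009 0.0012]  turn [ 0.004   0.0015 -0.0052]
[[-0.1046  0.9945  0.0041]
 [ 0.9945  0.1046 -0.001 ]
 [-0.0015  0.004  -1.    ]] [-4.000e-02  2.400e-01  1.553e+00 -1.000e-03  1.344e+00 -1.440e-01] [ 1.300e-01 -3.985e+01 -2.925e+01  2.000e-02 -2.000e-02  1.000e-02]
blade wrist [([580.9, -0.4, 51.7], 0.78)]
blade_tip wrist [([376.8, 161.8, 8.9], 0.65)]
0.55 269 351 63 401
0.44 0 5 12 50
blade top [([575.9, 1.2, 50.7], 0.94), ([319.1, -484.7, -2.1], 0.82)]
blade_tip top [([567.3, 145.7, 59.6], 0.97), ([456.7, -443.4, 16.4], 0.87), ([546.4, 293.0, 63.5], 0.16)]
```

```bash
python3 - <<'E'
from h import *
a=cv2.imread("pics/wrist7.png"); b=cv2.imread("pics/top7.png")
cv2.imwrite("pics/c5.png",np.hstack([cv2.resize(a[:300,170:470],(400,400)),cv2.resize(b[170:270,190:290],(400,400),interpolation=cv2.INTER_CUBIC)]))
E
```

```text
(no output)
```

View pics/c5.png

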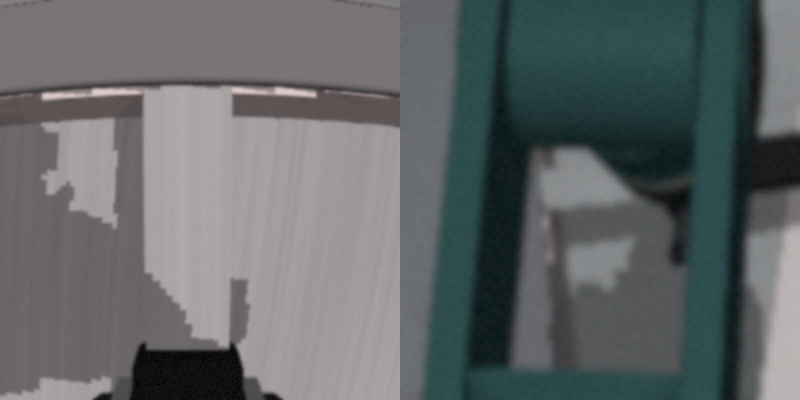

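The steel enters the slot under the lid's edge: blade columns 143-232, slot columns 40-318 in the crop. I'll insert deeper and start lifting.

Request:
servo_tool(
  plan=[0.006,0,0,0,0,0,-1,0.006,0,0,0,0,0,-1,0.005,0,0,0,0,0,-1,0,0,-0.003,0,0,0,-1,0,0,-0.006,0,0,0,-1,0.0006,0,-0.007,0,0,0,-1,0.001,0,-0.0065,0,0,0,-1,0.001,0,-0.0065,0,0,0,-1,0,0,0,0,0,0,-1],
)

```text
clock: 17.62
position: [573.6, 52.5, 55.5]
orientation: [0.002, 0.669, 0.743, 0.001]
contact_force: [-0.2, 0.7, -4.3]
width: 28.7
```

```bash
python3 - <<'E'
from h import *
go([574.5,50,24.5],0.11)
for c in ("top","scene","wrist"):
    snap(c,c+"8")
    for t in ("lid_edge","blade","blade_tip"): pp(t,c,2)
E
```

```text
at [573.6  52.5  55.5] psi 0.105 w 28.7 F [-0.2  0.7 -4.3] t 17.6
 shift(now axes) [-0.0025  0.0005  0.031 ]  shift(new axes) [-0.0026  0.0006  0.031 ]  turn [ 0.0049  0.002  -0.0054]
lid_edge top [([560.2, 129.7, 97.7], 0.96)]
blade top [([576.2, 17.9, 82.1], 0.85), ([317.5, -487.8, -1.9], 0.74)]
blade_tip top [([564.6, 163.2, 87.0], 0.7), ([453.9, -443.1, 17.7], 0.57)]
lid_edge scene [([564.6, 131.0, 96.4], 0.78)]
blade scene [([233.2, 207.6, -2.5], 0.96), ([578.5, 16.0, 78.9], 0.94)]
blade_tip scene [([370.2, 162.6, 14.3], 0.85), ([456.0, -442.0, 12.0], 0.76)]
lid_edge wrist [([563.9, 130.7, 98.3], 0.95)]
blade wrist [([575.4, 18.8, 78.3], 0.71)]
blade_tip wrist []
```

The lid is rising: its edge is at z≈97, about 0.2 rad. I'll continue along the arc.

Request:
servo_tool(
  plan=[0.0032,0,-0.0126,0,0,0,-1,0.0045,0,-0.0122,0,0,0,-1,0.0056,0,-0.0117,0,0,0,-1,0.0068,0,-0.0111,0,0,0,-1,0.0079,0,-0.0103,0,0,0,-1,0.0088,0,-0.0096,0,0,0,-1,0,0,0,0,0,0,-1],
)

```text
clock: 19.1
position: [570.0, 91.1, 123.7]
orientation: [0.002, 0.669, 0.743, 0.003]
contact_force: [-0.6, -0.7, -2.1]
width: 29.1
```

Request:
servo_tool(
  plan=[0.0098,0,-0.0085,0,0,0,-1,0.0106,0,-0.0076,0,0,0,-1,0.0112,0,-0.0065,0,0,0,-1,0.0119,0,-0.0053,0,0,0,-1,0,0,0,0,0,0,-1],
)

```text
clock: 19.73
position: [564.7, 134.8, 150.9]
orientation: [0.002, 0.669, 0.744, 0.002]
contact_force: [-0.2, -0.4, -1.2]
width: 29.3
```

```bash
python3 - <<'E'
from h import *
go([574.5,50,24.5],0.11)
for c in ("top","scene","wrist"):
    snap(c,c+"9")
    for t in ("lid_edge","blade","blade_tip"): pp(t,c,2)
cv2.imwrite("pics/c6.png",np.hstack([cv2.resize(cv2.imread("pics/wrist9.png"),(400,300)),cv2.resize(cv2.imread("pics/scene9.png")[80:290,280:560],(400,300))]))
E
```

```text
at [564.7 134.8 150.9] psi 0.106 w 29.3 F [-0.2 -0.4 -1.2] t 19.7
 shift(now axes) [-0.0855 -0.      0.1263]  shift(new axes) [-0.0853  0.0004  0.1264]  turn [ 0.0057 -0.0009 -0.0036]
lid_edge top [([548.2, 237.0, 218.0], 0.82)]
blade top [([565.3, 101.2, 178.0], 0.81), ([320.8, -487.6, -2.7], 0.59)]
blade_tip top [([555.1, 246.0, 186.9], 0.79), ([454.1, -445.4, 15.7], 0.63)]
lid_edge scene [([548.8, 232.6, 222.2], 0.65)]
blade scene [([569.2, 96.7, 172.2], 0.95), ([320.3, -488.4, -2.4], 0.86)]
blade_tip scene [([551.9, 241.3, 182.9], 0.96), ([455.2, -441.4, 5.9], 0.9)]
lid_edge wrist [([551.0, 230.8, 218.1], 0.98)]
blade wrist [([234.3, 211.4, -2.0], 0.97), ([569.0, 99.0, 174.5], 0.69)]
blade_tip wrist [([375.7, 160.9, 9.0], 0.83), ([555.6, 244.9, 186.8], 0.73)]
```

View pics/c6.png

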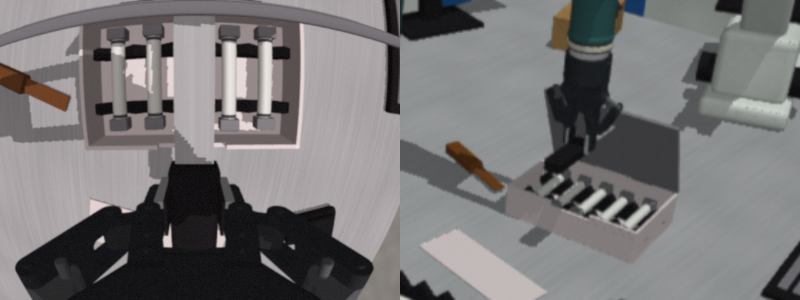

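The lid is at about 1.22 rad, and five cartridges are visible in the case. I'll push it on to the stop.

Request:
servo_tool(
  plan=[0.0123,0,-0.0041,0,0,0,-1,0.0127,0,-0.0028,0,0,0,-1,0.0129,0,-0.0016,0,0,0,-1,0.013,0,-0.0002,0,0,0,-1,0.0129,0,0.001,0,0,0,-1,0.003,0,0,0,0,0,-1,0,0,0,0,0,0,-1],
)

```text
clock: 21.2
position: [557.5, 199.9, 157.4]
orientation: [0.002, 0.669, 0.743, 0.001]
contact_force: [0.1, 0.1, -1.0]
width: 29.3
```

Request:
servo_tool(
  plan=[0.003,0,0,0,0,0,-1,0.002,0,0,0,0,0,-1,0,0,0,0,0,0,-1],
)

```text
clock: 21.58
position: [557.1, 203.7, 157.3]
orientation: [0.002, 0.669, 0.743, 0.001]
contact_force: [-0.2, -1.9, -0.6]
width: 28.6
```

```bash
python3 - <<'E'
from h import *
go([574.5,50,24.5],0.11)
for c in ("top","scene","wrist"):
    snap(c,c+"10")
    for t in ("lid_edge","blade_tip","blade"): pp(t,c,2)
E
```

```text
at [557.1 203.7 157.3] psi 0.104 w 28.6 F [-0.2 -1.9 -0.6] t 21.6
 shift(now axes) [-0.1544  0.0009  0.1331]  shift(new axes) [-0.1547  0.0005  0.1328]  turn [ 0.0036  0.0019 -0.0059]
lid_edge top [([540.4, 317.9, 227.1], 0.85), ([461.7, 199.6, 34.3], 0.3)]
blade_tip top [([373.6, 160.9, 12.2], 0.77), ([548.3, 316.1, 191.5], 0.74)]
blade top [([559.9, 167.3, 182.4], 0.88), ([316.6, -487.8, -2.6], 0.85)]
lid_edge scene [([541.1, 316.5, 229.7], 0.78)]
blade_tip scene [([543.9, 313.5, 188.3], 0.93), ([369.7, 161.5, 12.8], 0.9)]
blade scene [([232.9, 207.6, 1.9], 0.94), ([561.2, 169.9, 180.7], 0.91)]
lid_edge wrist []
blade_tip wrist [([376.6, 162.9, 8.1], 0.98), ([547.7, 316.3, 196.6], 0.56)]
blade wrist [([557.8, 168.1, 182.7], 0.96), ([231.8, 210.9, 1.5], 0.88)]
```

Request:
servo_tool(
  plan=[0.003,0,0,0,0,0,-1,0.002,0,0,0,0,0,-1,0,0,0,0,0,0,-1],
)

```text
clock: 22.55
position: [556.8, 205.5, 157.8]
orientation: [0.004, 0.67, 0.742, -0.001]
contact_force: [-0.5, -11.2, 0.0]
width: 28.9
```

The lid is on its stop: 11 N reaction and edge at about 1.74 rad. I'll back off and bring the blade to its mat.

Request:
servo_tool(
  plan=[-0.04,0,0,0,0,0,-1,-0.04,0,0,0,0,0,-1,-0.04,0,0,0,0,0,-1,-0.034,-0.017,0,0,0,0,-1,-0.034,-0.017,0,0,0,0,-1,-0.034,-0.017,0,0,0,0,-1,-0.033,-0.018,0,0,0,0,-1,0,0,0,0,0,0,-1],
)

```text
clock: 23.55
position: [514.4, -52.7, 158.3]
orientation: [0.002, 0.67, 0.742, 0.002]
contact_force: [1.1, 0.2, -1.5]
width: 29.1
```

Request:
servo_tool(
  plan=[0,0,0,0,0,0.165,-1,0,0,0,0,0,0.165,-1,0,0,0,0,0,0.165,-1,0,0,0,0,0,0.165,-1,0,0,0,0,0,0.165,-1,0,0,0,0,0,0.165,-1,0,0,0,0,0,0.165,-1,0,0,0,0,0,0.165,-1,0,0,0,0,0,0.165,-1,0,0,0,0,0,0.165,-1],
)

```text
clock: 24.8
position: [515.4, -49.9, 158.0]
orientation: [-0.0, 1.0, 0.011, 0.003]
contact_force: [-0.7, 0.3, -2.3]
width: 29.3
```

Request:
servo_tool(
  plan=[0,0,0,0,0,0.168,-1,0,0,0.04,0,0,0,-1,0,0,0.035,0,0,0,-1,0,0,0,0,0,0,-1],
)

```text
clock: 25.3
position: [512.8, -49.8, 79.6]
orientation: [-0.001, 0.997, -0.071, -0.001]
contact_force: [0.5, 0.3, -0.3]
width: 28.9
```

```bash
python3 - <<'E'
from h import *
go([515,-54.5,-10],-1.714)
for c in ("top","scene","wrist"):
    snap(c,c+"11")
    for t in ("lid_edge","blade_tip","blade","mat"): pp(t,c,3)
for d in nets.regions_of("mat","wrist")[:1]: print(rect("wrist",d["region"],4))
E
```

```text
at [512.8 -49.8  79.6] psi -1.712 w 28.9 F [ 0.5  0.3 -0.3] t 25.3
 shift(now axes) [0.0031 0.0045 0.0895]  shift(new axes) [0.0029 0.0043 0.0896]  turn [-0.0017  0.0026  0.0017]
lid_edge top [([540.4, 322.3, 225.7], 0.58)]
blade_tip top [([627.4, -65.0, 113.8], 0.94), ([374.6, 161.3, 11.8], 0.92), ([454.8, -442.7, 13.7], 0.72)]
blade top [([316.4, -485.3, -0.6], 0.88), ([238.2, 210.1, -3.9], 0.79), ([477.6, -44.6, 106.6], 0.78)]
mat top [([520.4, -56.6, -1.9], 0.72)]
lid_edge scene [([540.8, 322.9, 228.5], 0.57)]
blade_tip scene [([454.5, -445.0, 5.1], 0.95), ([621.6, -68.4, 117.5], 0.86)]
blade scene [([483.4, -47.3, 106.3], 0.84), ([317.5, -487.7, -2.7], 0.83), ([236.9, 206.8, -0.6], 0.61)]
mat scene [([518.8, -54.7, 1.4], 0.75)]
lid_edge wrist [([559.4, 129.6, 55.5], 0.28)]
blade_tip wrist [([625.9, -65.6, 121.8], 0.61), ([506.5, 208.7, 33.5], 0.21)]
blade wrist [([481.0, -46.7, 107.1], 0.88)]
mat wrist []
[546.5 -92.  164.8  25.5  -8.5]
```

Request:
servo_tool(
  plan=[0.003,0.0045,0.03,-0.0017,0.0026,0,-1,0,0,0.03,0,0,0,-1,0,0,0.025,0,0,0,-1,0,0,0.008,0,0,0,-1,0,0,0,0,0,0,-1],
)

```text
clock: 26.72
position: [517.6, -57.0, -10.4]
orientation: [0.001, 0.997, -0.071, 0.003]
contact_force: [-0.0, -0.2, -1.3]
width: 29.3
```

Request:
servo_tool(
  plan=[0,0,0.002,0,0,0,-1,0,0,0.002,0,0,0,-1,0,0,0,0,0,0,-1],
  force=40,
)

```text
clock: 27.1
position: [518.0, -57.1, -13.9]
orientation: [0.001, 0.997, -0.071, 0.004]
contact_force: [0.1, -0.3, -1.9]
width: 28.8
```

Request:
servo_tool(
  plan=[-0.003,-0.002,0.002,0,0,0,-1,0,0,0.002,0,0,0,-1,0,0,0.001,0,0,0,-1,0,0,0,0,0,0,-1],
)

```text
clock: 27.6
position: [514.9, -54.5, -19.3]
orientation: [0.001, 0.997, -0.071, 0.003]
contact_force: [-1.0, 0.3, -0.0]
width: 29.0
```

Request:
servo_tool(
  plan=[0,0,0.001,0,0,0,-1,0,0,0,0,0,0,-1],
)

```text
clock: 27.85
position: [515.0, -54.6, -19.5]
orientation: [0.001, 0.997, -0.071, 0.003]
contact_force: [-2.4, 0.8, 4.4]
width: 29.1
```

Request:
servo_tool(
  plan=[0,0,0,0,0,0,1,0,0,0,0,0,0,1,0,0,0,0,0,0,1,0,0,-0.01,0,0,0,1,0,0,-0.03,0,0,0,1,0,0,-0.05,0,0,0,1,0,0,-0.05,0,0,0,1,0,0,-0.05,0,0,0,1,0.003,-0.04,-0.02,0,0,0,1],
)

```text
clock: 28.98
position: [524.2, -16.5, 194.9]
orientation: [0.002, 0.997, -0.073, 0.008]
contact_force: [0.9, 0.9, -0.0]
width: 85.1
```

Request:
servo_tool(
  plan=[0.003,-0.04,0,0,0,0,1,0.003,-0.04,0,0,0,0,1,0.003,-0.045,0,0,0,0,1,0.003,-0.045,0,0,0,0,1,0,0,0,0,0,-0.165,1,0,0,0,0,0,-0.165,1,0,0,0,0,0,-0.165,1,0,0,0,0,0,-0.165,1,0,0,0,0,0,-0.165,1],
)

```text
clock: 30.1
position: [558.5, 151.8, 190.0]
orientation: [0.003, 0.941, 0.337, 0.003]
contact_force: [0.2, -0.5, 0.1]
width: 85.4
```

Request:
servo_tool(
  plan=[0,0,0,0,0,-0.165,0,0,0,0,0,0,-0.165,0,0,0,0,0,0,-0.165,0,0,0,0,0,0,-0.165,0,0,0,0,0,0,-0.165,-0.25,0,0,0,0,0,-0.168,-0.25,0,0,0,0,0,0,-0.25],
)

```text
clock: 30.98
position: [558.5, 151.8, 190.0]
orientation: [0.004, 0.67, 0.742, 0.001]
contact_force: [-0.5, -0.3, -0.4]
width: 32.2
```

```bash
python3 - <<'E'
from h import *
go([558,150,190],0.11)
for c in ("wrist","top","scene"):
    snap(c,c+"12")
    for t in ("blade","blade_tip","case","cart1","hinge","slot"): pp(t,c,6)
for d in nets.regions_of("cart1","wrist")[:6]: print(round(d["p"],2),d["region"].sum(),rect("wrist",d["region"],40))
for d in nets.regions_of("mat","top")[:1]: print(rect("top",d["region"],4))
for d in nets.regions_of("blade","top")[:3]: print(rect("top",d["region"],20))
E
```

```text
at [558.5 151.8 190. ] psi 0.102 w 32.2 F [-0.5 -0.3 -0.4] t 31.0
 shift(now axes) [-0.0017 -0.0007 -0.    ]  shift(new axes) [-0.0017 -0.0007 -0.    ]  turn [ 0.0069  0.0037 -0.0076]
blade wrist [([233.1, 212.2, 1.0], 0.86)]
blade_tip wrist [([381.4, 158.6, 8.1], 0.84), ([624.8, -69.2, 18.5], 0.83)]
case wrist [([551.6, 210.2, 2.4], 0.88)]
cart1 wrist [([643.5, 220.5, 34.7], 0.96), ([553.5, 210.2, 37.1], 0.95), ([509.1, 206.9, 32.0], 0.92), ([600.2, 212.4, 34.4], 0.79), ([558.0, 124.5, 59.1], 0.48)]
hinge wrist [([515.7, -50.6, -2.0], 0.53)]
slot wrist [([557.1, 125.4, 57.2], 0.88)]
blade top [([482.7, -47.6, 2.8], 0.85), ([317.0, -484.9, -1.3], 0.72), ([237.4, 211.4, -5.3], 0.55)]
blade_tip top [([455.1, -444.5, 19.6], 0.96), ([626.7, -69.9, 13.7], 0.77), ([374.9, 158.9, 10.4], 0.67)]
case top [([548.8, 208.7, 1.1], 0.89)]
cart1 top [([600.4, 214.2, 36.9], 0.75), ([553.0, 210.4, 36.8], 0.75), ([509.8, 209.1, 33.8], 0.73), ([461.0, 200.4, 36.7], 0.72), ([642.6, 217.5, 36.0], 0.5), ([540.2, 323.9, 226.8], 0.37)]
hinge top [([545.6, 290.9, 64.0], 0.78)]
slot top [([564.2, 127.7, 55.3]
[... 181 characters left out ...]
 0.81)]
case scene [([552.4, 212.4, -2.4], 0.65), ([514.7, -59.0, -0.6], 0.52)]
cart1 scene [([648.6, 222.5, 35.4], 0.73), ([463.7, 202.5, 37.8], 0.57), ([552.4, 212.7, 31.3], 0.55), ([505.7, 209.5, 34.7], 0.55), ([599.1, 210.6, 32.2], 0.47)]
hinge scene [([543.9, 286.2, 58.7], 0.79)]
slot scene [([566.3, 129.9, 55.1], 0.64), ([541.1, 321.7, 232.1], 0.27)]
0.98 3410 [507.6 205.3 132.9  26.4 -83.5]
0.89 3485 [462.2 200.3 133.6  30.1 -84. ]
0.86 3248 [643.7 220.9 131.9  28.6 -83.8]
0.8 3365 [553.3 212.5 132.6  25.6 -83.5]
0.67 3460 [598.6 214.2 132.2  27.4 -83.6]
[514.3 -54.  239.1  89.4  -8.1]
[ 360.2 -471.2  199.5   36.    18.2]
[526.3 -53.5 204.3  39.8  -7.1]
[316.2 178.3 121.4  27.5 -15.9]
```

View pics/wrist12.png

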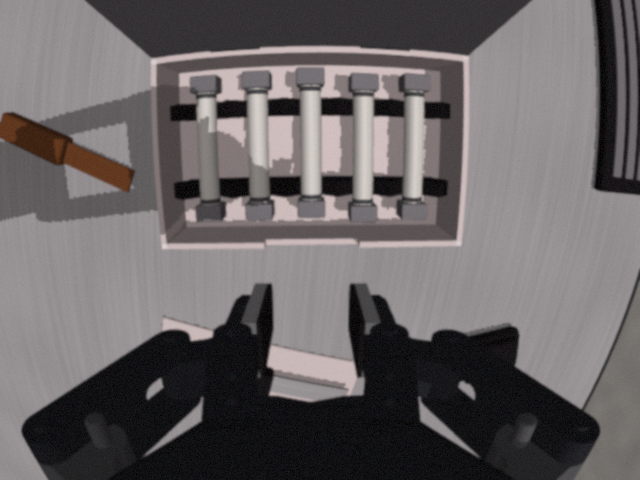

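The blade lies on its mat at about -9°, and the mat is at -8°. Five cartridges show in the case, at columns 208, 258, 311, 363 and 414, rows 75-215. Next I'll compute their refined centres.

```bash
python3 - <<'E'
from h import *
m=imaging.camera_model("wrist"); a=np.deg2rad(6.3); u=np.array([-np.sin(a),np.cos(a)]); y=np.array([np.cos(a),np.sin(a)])
snap("wrist","w13"); C=np.array([552.5,210.])
for d in nets.regions_of("cart1","wrist")[:6]:
    reg=d["region"].astype(np.uint8); c=max(cv2.findContours(reg,cv2.RETR_EXTERNAL,cv2.CHAIN_APPROX_NONE)[0],key=len)[:,0]
    p=onplane("wrist",c,45,m); o=[]
    for ax in (u,y):
        q=(p-C)@ax; o+= [q.min(),q.max()]
    print(np.round(o,1),"u-mid %.1f len %.1f"%((o[0]+o[1])/2,o[1]-o[0]),"y-mid %.1f"%((o[2]+o[3])/2),np.round(C+u*(o[0]+o[1])/2+y*(o[2]+o[3])/2,1))
for k in range(-2,3): go([*(C+y*46*k),100],0.11) if k==-2 else None
E
```

```text
[-66.7  63.1  33.3  59.2] u-mid -1.8 len 129.7 y-mid 46.2 [598.7 213.3]
[-64.2  66.6 -56.8 -31.2] u-mid 1.2 len 130.8 y-mid -44.0 [508.6 206.4]
[-62.9  67.8 -10.6  13. ] u-mid 2.5 len 130.7 y-mid 1.2 [553.4 212.6]
[-64.9  66.7  75.7 106.4] u-mid 0.9 len 131.6 y-mid 91.1 [642.9 220.9]
[ -64.6   65.2 -103.4  -74.2] u-mid 0.3 len 129.8 y-mid -88.8 [464.2 200.6]
at [558.4 151.8 189.3] psi 0.104 w 32.2 F [-0.6  0.3  0.2] t 32.3
 shift(now axes) [ 0.0584 -0.0924  0.0885]  shift(new axes) [ 0.0586 -0.0915  0.0893]  turn [ 0.0061  0.0038 -0.0055]
```

Request:
servo_tool(
  plan=[0.015,-0.023,0.02,0.006,0.004,-0.006,-0.25,0.015,-0.023,0.03,0,0,0,-0.25,0.015,-0.023,0.03,0,0,0,-0.25,0.014,-0.022,0.03,0,0,0,-0.25,0,0,0.02,0,0,0,-0.25,0,0,0,0,0,0,-0.25],
  force=60,
)

```text
clock: 33.02
position: [460.0, 200.2, 57.4]
orientation: [-0.001, 0.667, 0.745, -0.002]
contact_force: [-0.1, 0.6, 0.8]
width: 32.3
```

```bash
python3 - <<'E'
from h import *
go([461.8,200.4,-6],0.11)
E
```

```text
at [460.  200.2  57.4] psi 0.111 w 32.3 F [-0.1  0.6  0.8] t 33.0
 shift(now axes) [0.0001 0.002  0.0634]  shift(new axes) [0.0001 0.0018 0.0634]  turn [-0.0038  0.0006  0.0009]
```

Request:
servo_tool(
  plan=[0,0.002,0.02,0,0,0,-0.25,0,0,0.02,0,0,0,-0.25,0,0,0.015,0,0,0,-0.25,0,0,0.008,0,0,0,-0.25,0,0,0,0,0,0,-0.25],
)

```text
clock: 33.65
position: [463.7, 200.6, -4.1]
orientation: [-0.0, 0.667, 0.745, -0.0]
contact_force: [0.3, 0.5, 0.0]
width: 31.8
```

Request:
servo_tool(
  plan=[0,0,0,0,0,0,-1,0,0,0,0,0,0,-1,0,0,0,0,0,0,-1,0,0,0,0,0,0,-1],
)

```text
clock: 34.15
position: [462.2, 200.6, -3.0]
orientation: [-0.001, 0.667, 0.745, -0.001]
contact_force: [-6.1, -1.1, 4.6]
width: 15.6
```

Request:
servo_tool(
  plan=[0,0,-0.005,0,0,0,-1,0,0,-0.025,0,0,0,-1,0,0,-0.04,0,0,0,-1,0,0,-0.04,0,0,0,-1,0,0,0,0,0,0,-1],
)

```text
clock: 34.78
position: [467.2, 201.7, 111.3]
orientation: [0.003, 0.667, 0.745, 0.005]
contact_force: [1.1, 1.0, -1.1]
width: 15.6
```

Request:
servo_tool(
  plan=[-0.05,0.003,-0.01,0,0,0,-1,-0.05,0.003,-0.01,0,0,0,-1,-0.05,0.003,-0.01,0,0,0,-1,-0.05,0.003,-0.01,0,0,0,-1,-0.05,0.003,-0.01,0,0,0,-1,-0.05,0.003,-0.01,0,0,0,-1,-0.05,0.003,0,0,0,0,-1,-0.05,0.003,0,0,0,0,-1,-0.05,0.003,0,0,0,0,-1,-0.05,0.003,0,0,0,0,-1],
)

```text
clock: 36.02
position: [548.4, -294.6, 164.6]
orientation: [-0.001, 0.667, 0.745, 0.0]
contact_force: [1.1, -0.6, -0.1]
width: 16.0
```

```bash
python3 - <<'E'
from h import *
go([548,-300,160],0.11)
m=imaging.camera_model("wrist"); im=snap("wrist","w14"); pp("rack","wrist"); pp("cart1","wrist"); pp("blade","wrist"); pp("blade_tip","wrist")
import pickle; pickle.dump((m,im),open("w14.pkl","wb"))
for z in (8,):
  for d in nets.regions_of("rack","wrist")[:2]: print(rect("wrist",d["region"],z,m))
snap("top","t14"); pp("cart1","top",7); pp("rack","top")
E
```

```text
at [ 548.4 -294.6  164.6] psi 0.110 w 16.0 F [ 1.1 -0.6 -0.1] t 36.0
 shift(now axes) [-0.0054 -0.001   0.0046]  shift(new axes) [-0.0054 -0.001   0.0046]  turn [-0.0008 -0.0011  0.0002]
rack wrist [([542.7, -228.5, 2.5], 0.88)]
cart1 wrist [([548.0, -292.1, 199.9], 0.87)]
blade wrist [([318.8, -487.0, -1.7], 0.79)]
blade_tip wrist []
[ 542.3 -228.5  286.1  110.8    8.8]
cart1 top [([598.9, 214.3, 35.0], 0.91), ([509.5, 207.0, 36.3], 0.91), ([556.5, 209.6, 36.2], 0.59), ([645.8, 217.1, 35.9], 0.56)]
rack top [([546.1, -228.7, 0.1], 0.77), ([476.3, -49.6, 6.5], 0.66)]
```

View pics/w14.png

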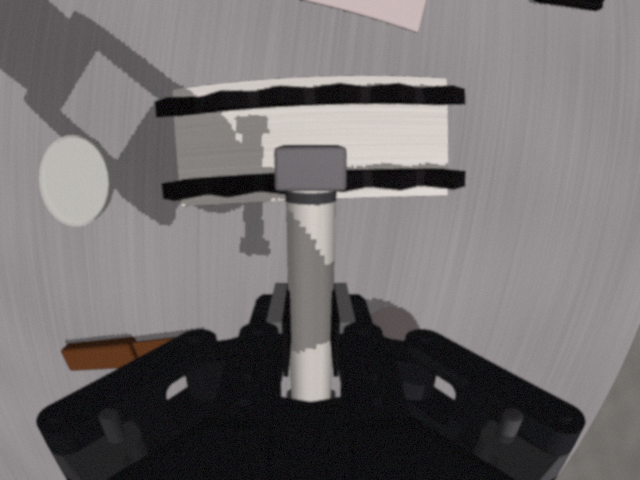

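```bash
python3 - <<'E'
from h import *
import pickle; m,im=pickle.load(open("w14.pkl","rb"))
p=onplane("wrist",[[182,207],[448,195],[177,91],[447,78]],8,m); print(np.round(p,1)); c=p.mean(0)
print("base centre",c, "len",np.linalg.norm(p[1]-p[0]),np.linalg.norm(p[3]-p[2]),"w",np.linalg.norm(p[2]-p[0]),np.linalg.norm(p[3]-p[1]),"ang",np.degrees(np.arctan2(*(p[1]+p[3]-p[0]-p[2])[::-1])))
b=onplane("wrist",[[163,190],[465,178],[156,108],[465,95]],38,m); print(np.round(b,1),b.mean(0), np.degrees(np.arctan2(*(b[1]+b[3]-b[0]-b[2])[::-1])))
# dark-pixel profile: bar teeth notches along far bar
g=im.mean(2); 
for r0,r1 in ((70,125),(160,205)):
    col=[(x,int(np.argmax(g[r0:r1,x]<60))+r0,int((g[r0:r1,x]<60).sum())) for x in range(165,465,6)]; print(col)
E
```

```text
[[ 427.8 -302.8]
 [ 674.6 -263.8]
 [ 415.4 -195.1]
 [ 657.8 -155.7]]
base centre [ 543.91205196 -229.35264808] len 249.78805277779932 245.56599763271856 w 108.39476008170395 109.3566009464543 ang 9.094169354998437
[[ 419.9 -282.6]
 [ 675.6 -243.7]
 [ 409.  -212.8]
 [ 665.1 -173.3]] [ 542.39634242 -228.07848255] 8.706712659956928
[(165, 98, 19), (171, 97, 20), (177, 97, 19), (183, 98, 17), (189, 97, 18), (195, 98, 16), (201, 97, 16), (207, 96, 16), (213, 94, 18), (219, 92, 19), (225, 92, 18), (231, 92, 17), (237, 92, 17), (243, 92, 17), (249, 92, 16), (255, 92, 15), (261, 90, 17), (267, 89, 18), (273, 88, 18), (279, 87, 19), (285, 87, 19), (291, 87, 18), (297, 88, 17), (303, 88, 16), (309, 88, 16), (315, 88, 16), (321, 86, 18), (327, 86, 18), (333, 85, 19), (339, 84, 19), (345, 85, 18), (351, 86, 17), (357, 86, 17), (363, 87, 16), (369, 87, 16), (375, 86, 17), (381, 85, 18), (387, 85, 18), (393, 85, 18), (399, 84, 19), (405, 86, 17), (411, 87, 16), (417, 88, 15), (423, 88, 16), (429, 87, 17), (435, 87, 17), (441, 87, 17), (447, 87, 17), (453, 86, 18), (459, 88, 16)]
[(165, 183, 16), (171, 182, 19), (177, 181, 19), (183, 180, 19), (189, 179, 19), (195, 179, 17), (201, 178, 17), (207, 178, 16), (213, 177, 18), (219, 177, 19), (225, 177, 20), (231, 176, 20), (237, 176, 19), (243, 175, 19), (249, 175, 18), (255, 175, 17), (261, 174, 17), (267, 174, 18), (273, 174, 19), (279, 191, 2), (285, 191, 4), (291, 193, 9), (297, 195, 7), (303, 197, 3), (309, 160, 0), (315, 160, 0), (321, 160, 0), (327, 196, 3), (333, 192, 9), (339, 160, 0), (345, 189, 1), (351, 170, 19), (357, 170, 18), (363, 170, 17), (369, 170, 16), (375, 170, 17), (381, 170, 17), (387, 169, 19), (393, 169, 19), (399, 169, 20), (405, 169, 19), (411, 169, 18), (417, 169, 16), (423, 169, 16), (429, 169, 17), (435, 169, 17), (441, 169, 18), (447, 170, 18), (453, 171, 18), (459, 171, 16)]
```

```bash
python3 - <<'E'
from h import *
import pickle; m,im=pickle.load(open("w14.pkl","rb"))
q=np.array([548.4,-294.6]); a=.110; u=np.array([-np.sin(a),np.cos(a)])
for z in (211,214.6):
    for row in (146,190): print(z,row,(onplane("wrist",[[311,row]],z,m)[0]-q)@u)
for k in range(-2,3): print(k, np.round([543+46*k*np.cos(.155),-228.6+46*k*np.sin(.155)],1))
go([452.1,-242.9,60],0.155)
E
```

```text
211 146 64.5359606455852
211 190 49.45471391060963
214.6 146 64.63825484093242
214.6 190 49.98701909282223
-2 [ 452.1 -242.8]
-1 [ 497.6 -235.7]
0 [ 543.  -228.6]
1 [ 588.4 -221.5]
2 [ 633.9 -214.4]
at [ 548.7 -291.7  166.2] psi 0.112 w 15.8 F [ 0.9 -0.1 -1.1] t 36.5
 shift(now axes) [ 0.0593 -0.0906  0.1062]  shift(new axes) [ 0.0631 -0.0879  0.1062]  turn [ 0.0004 -0.0002 -0.043 ]
```

Request:
servo_tool(
  plan=[0,0,0,0,0,-0.043,-1,0.016,-0.022,0.025,0,0,0,-1,0.016,-0.022,0.025,0,0,0,-1,0.016,-0.022,0.03,0,0,0,-1,0.015,-0.022,0.026,0,0,0,-1,0,0,0,0,0,0,-1,0,0,0,0,0,0,-1,0,0,0,0,0,0,-1],
)

```text
clock: 37.48
position: [454.4, -245.5, 62.4]
orientation: [0.003, 0.651, 0.759, 0.0]
contact_force: [0.1, 0.5, -0.8]
width: 15.6
```

```bash
python3 - <<'E'
from h import *
go([452.1,-242.9,4],0.155)
m=imaging.camera_model("wrist");snap("wrist","w15"); pp("cart1","wrist")
q=pose()[1]; im=cv2.imread("pics/w15.png")
cv2.imwrite("pics/c7.png",im)
E
```

```text
at [ 454.4 -245.5   62.4] psi 0.154 w 15.6 F [ 0.1  0.5 -0.8] t 37.5
 shift(now axes) [ 0.0031 -0.0021  0.0584]  shift(new axes) [ 0.0029 -0.0019  0.0584]  turn [ 0.0039  0.0033 -0.0012]
cart1 wrist [([454.7, -243.0, 100.2], 0.79), ([306.1, -285.7, 1.0], 0.3)]
```

Request:
servo_tool(
  plan=[0.003,-0.002,0.02,0.003,0.003,0,-1,0,0,0.02,0,0,0,-1,0,0,0.012,0,0,0,-1,0,0,0,0,0,0,-1,0,0,0,0,0,0,-1],
)

```text
clock: 38.2
position: [449.9, -241.7, 8.4]
orientation: [-0.002, 0.651, 0.759, 0.0]
contact_force: [-0.5, -0.3, -0.4]
width: 15.5
```

Request:
servo_tool(
  plan=[0,0,0.003,0,0,0,-1,0,0,0.003,0,0,0,-1,0,0,0,0,0,0,-1,0,0,0,0,0,0,-1],
)

```text
clock: 38.7
position: [449.5, -241.4, 2.1]
orientation: [-0.002, 0.651, 0.759, -0.0]
contact_force: [0.2, 0.7, -0.7]
width: 15.7
```

Request:
servo_tool(
  plan=[-0.001,0.0015,0.001,0,0,0,-1,0,0,0.001,0,0,0,-1,0,0,0,0,0,0,-1,0,0,0,0,0,0,-1],
)

```text
clock: 39.2
position: [451.2, -242.4, 0.2]
orientation: [-0.002, 0.651, 0.759, -0.0]
contact_force: [-1.2, -0.6, 0.6]
width: 15.9
```

```bash
python3 - <<'E'
from h import *
for i in range(3): go([452.1,-242.9,0],0.155); snap("wrist","w16")
pp("cart1","wrist"); snap("top","t16"); pp("cart1","top",7); go([452.1,-242.9,0],0.155)
E
```

```text
at [ 4.512e+02 -2.424e+02  2.000e-01] psi 0.153 w 15.9 F [-1.2 -0.6  0.6] t 39.2
 shift(now axes) [-0.0006  0.0008  0.0002]  shift(new axes) [-0.0006  0.0008  0.0002]  turn [-0.0026 -0.0026 -0.0016]
at [ 4.512e+02 -2.424e+02  2.000e-01] psi 0.153 w 15.9 F [-0.4 -1.2  1.7] t 39.2
 shift(now axes) [-0.0007  0.0008  0.0002]  shift(new axes) [-0.0007  0.0008  0.0002]  turn [-0.0026 -0.0026 -0.0016]
at [ 4.512e+02 -2.424e+02  3.000e-01] psi 0.153 w 15.9 F [-0.4 -1.   1.6] t 39.3
 shift(now axes) [-0.0006  0.0008  0.0003]  shift(new axes) [-0.0006  0.0008  0.0003]  turn [-0.0026 -0.0026 -0.0017]
cart1 wrist [([544.3, -227.4, 2.5], 0.47)]
cart1 top [([597.9, 214.9, 36.8], 0.84), ([640.7, -410.4, -2.5], 0.69), ([507.1, 204.9, 34.2], 0.58), ([552.9, 210.3, 35.3], 0.55), ([305.6, -286.3, 2.5], 0.24)]
at [ 4.511e+02 -2.424e+02  2.000e-01] psi 0.153 w 15.4 F [-0.8 -1.5  1.2] t 39.5
 shift(now axes) [-0.0007  0.0009  0.0002]  shift(new axes) [-0.0007  0.0009  0.0002]  turn [-0.0027 -0.0027 -0.0016]
```

Contact came at the expected height. I'll release, rise, and go to the second cartridge.

Request:
servo_tool(
  plan=[0,0,0,0,0,0,-0.25,0,0,0,0,0,0,-0.25,0,0,0,0,0,0,-0.25,0,0,-0.015,0.0027,0.0027,0,-0.25,0,0,-0.035,0,0,0,-0.25,0,0,-0.04,0,0,0,-0.25,0,0,0,0,0,0.045,-0.25],
)

```text
clock: 40.38
position: [454.5, -244.5, 95.9]
orientation: [0.001, 0.668, 0.744, 0.0]
contact_force: [-0.4, 0.3, 0.3]
width: 31.9
```

Request:
servo_tool(
  plan=[0.049,0.0118,0,0,0,0,-0.25,0.049,0.0118,0,0,0,0,-0.25,0.049,0.0118,0,0,0,0,-0.25,0.049,0.0118,0,0,0,0,-0.25,0.049,0.0118,0,0,0,0,-0.25,0.049,0.0118,0,0,0,0,-0.25,0.049,0.0118,0,0,0,0,-0.25,0.049,0.0118,0,0,0,0,-0.25,0.048,0.0118,0.02,0,0,0,-0.25,0,0,0.015,0,0,0,-0.25],
)

```text
clock: 41.62
position: [509.6, 209.7, 57.4]
orientation: [-0.004, 0.666, 0.746, 0.001]
contact_force: [0.7, -0.3, 0.1]
width: 31.7
```

Request:
servo_tool(
  plan=[0,0,0,0,0,0,-0.25,0,0,0,0,0,0,-0.25],
)

```text
clock: 41.88
position: [509.8, 205.4, 57.7]
orientation: [-0.004, 0.668, 0.744, 0.0]
contact_force: [0.8, -0.1, -0.3]
width: 32.0
```

```bash
python3 - <<'E'
from h import *
snap("wrist","w17"); pp("cart1","wrist",5); snap("top","t17"); pp("cart1","top",7); go([507.8,206.2,-4],0.11)
for d in nets.regions_of("cart1","top")[:6]: print(round(d["p"],2),d["region"].sum(),rect("top",d["region"],40))
snap("scene","s17"); pp("cart1","scene",7)
E
```

```text
cart1 wrist [([550.2, 209.9, 37.0], 0.94), ([600.5, 211.6, 32.6], 0.61)]
cart1 top [([603.3, 215.4, 34.8], 0.75), ([450.4, -240.7, 37.9], 0.75), ([555.0, 212.4, 32.2], 0.68), ([507.4, 208.0, 32.7], 0.66)]
at [510.  205.8  57.9] psi 0.107 w 32.4 F [ 0.1  0.2 -1. ] t 42.1
 shift(now axes) [ 0.0003 -0.0019  0.0619]  shift(new axes) [ 0.0007 -0.0022  0.0619]  turn [-0.0042 -0.0059 -0.0031]
0.95 469 [644.2 217.6 127.   26.2 -84.8]
0.83 236 [511.7 178.9  75.3  23.1 -85.6]
0.78 281 [556.8 184.1  75.5  27.4 -86.9]
0.63 314 [601.9 191.9  94.9  27.6 -88.8]
0.59 435 [ 451.4 -243.1  133.8   25.6  -81.7]
cart1 scene [([649.9, 221.5, 34.2], 0.75), ([452.5, -238.2, 40.1], 0.71), ([553.0, 214.6, 31.6], 0.63), ([506.5, 212.1, 35.2], 0.54), ([600.2, 213.8, 31.6], 0.51), ([789.6, -6.2, 1.2], 0.22)]
```

Request:
servo_tool(
  plan=[0,-0.002,0.02,-0.004,-0.004,0,-0.25,0,0,0.02,0,0,0,-0.25,0,0,0.014,0,0,0,-0.25,0,0,0.007,0,0,0,-0.25,0,0,0,0,0,0,-0.25],
)

```text
clock: 42.85
position: [507.0, 206.4, -4.4]
orientation: [-0.001, 0.668, 0.744, -0.0]
contact_force: [0.1, -0.4, -0.4]
width: 31.9
```

Request:
servo_tool(
  plan=[0,0,0,0,0,0,-1,0,0,0,0,0,0,-1,0,0,0,0,0,0,-1,0,0,0,0,0,0,-1],
)

```text
clock: 43.35
position: [507.8, 206.6, -3.2]
orientation: [-0.001, 0.668, 0.744, 0.001]
contact_force: [-1.1, -0.2, 4.1]
width: 15.4
```

Request:
servo_tool(
  plan=[0,0,-0.005,0,0,0,-1,0,0,-0.025,0,0,0,-1,0,0,-0.04,0,0,0,-1,0,0,-0.03,0,0,0,-1],
)

```text
clock: 43.85
position: [507.5, 206.3, 97.0]
orientation: [-0.001, 0.668, 0.744, 0.0]
contact_force: [0.8, 0.5, -0.8]
width: 15.5
```

Request:
servo_tool(
  plan=[-0.0487,-0.0065,0,0,0,0,-1,-0.0487,-0.0065,0,0,0,0,-1,-0.0487,-0.0065,0,0,0,0,-1,-0.0487,-0.0065,0,0,0,0,-1,-0.0487,-0.0065,0,0,0,0,-1,-0.0487,-0.0065,0,0,0,0,-1,-0.0487,-0.0065,0,0,0,0,-1,-0.0487,-0.0065,0,0,0,0,-1,-0.0487,-0.0065,0,0,0,0,-1,0,0,0.02,0,0,-0.045,-1],
)

```text
clock: 45.1
position: [497.3, -240.0, 76.4]
orientation: [0.001, 0.652, 0.758, -0.0]
contact_force: [0.1, -0.2, -1.6]
width: 15.3
```

Request:
servo_tool(
  plan=[0,0,0.02,0,0,0,-1,0,0,0,0,0,0,-1,0,0,0,0,0,0,-1],
)

```text
clock: 45.48
position: [496.9, -235.7, 55.8]
orientation: [-0.001, 0.651, 0.759, -0.0]
contact_force: [0.5, 0.3, -0.6]
width: 15.5
```

```bash
python3 - <<'E'
from h import *
go([497.6,-235.7,4],0.155); snap("wrist","w18"); pp("cart1","wrist",3)
E
```

```text
at [ 496.9 -235.7   55.8] psi 0.154 w 15.5 F [ 0.5  0.3 -0.6] t 45.5
 shift(now axes) [-0.0002  0.0008  0.0518]  shift(new axes) [-0.0001  0.0007  0.0518]  turn [-0.0012 -0.0013 -0.0014]
cart1 wrist [([452.2, -240.7, 37.1], 0.81), ([497.2, -235.9, 85.6], 0.57)]
```

Request:
servo_tool(
  plan=[0,0.0007,0.02,0,0,0,-1,0,0,0.02,0,0,0,-1,0,0,0.01,0,0,0,-1,0,0,0.003,0,0,0,-1,0,0,0.002,0,0,0,-1,0,0,0,0,0,0,-1,0,0,0,0,0,0,-1],
)

```text
clock: 46.45
position: [497.5, -235.7, 0.9]
orientation: [-0.001, 0.651, 0.759, -0.0]
contact_force: [0.3, -0.1, -0.5]
width: 15.6
```

Request:
servo_tool(
  plan=[0,0,0.001,0,0,0,-1,0,0,0,0,0,0,-0.25,0,0,0,0,0,0,-0.25,0,0,0,0,0,0,-0.25,0,0,-0.015,0,0,0,-0.25,0,0,-0.035,0,0,0,-0.25,0,0,-0.045,0,0,0,-0.25,0,0,0,0,0,0.045,-0.25],
)

```text
clock: 47.45
position: [500.6, -237.5, 101.0]
orientation: [0.005, 0.668, 0.744, 0.001]
contact_force: [-0.4, -0.0, -1.0]
width: 32.5
```

Request:
servo_tool(
  plan=[0.0488,0.0116,0,0,0,0,-0.25,0.0488,0.0116,0,0,0,0,-0.25,0.0488,0.0116,0,0,0,0,-0.25,0.0488,0.0116,0,0,0,0,-0.25,0.0488,0.0116,0,0,0,0,-0.25,0.0488,0.0116,0,0,0,0,-0.25,0.0488,0.0116,0,0,0,0,-0.25,0.0488,0.0116,0,0,0,0,-0.25,0.0488,0.0116,0.02,0,0,0,-0.25,0,0,0.015,0,0,0,-0.25],
)

```text
clock: 48.7
position: [553.6, 215.9, 60.2]
orientation: [-0.001, 0.666, 0.746, 0.001]
contact_force: [-0.8, -0.6, 0.4]
width: 31.8
```

Request:
servo_tool(
  plan=[0,0,0,0,0,0,-0.25,0,0,0,0,0,0,-0.25,0,0,0,0,0,0,-0.25],
)

```text
clock: 49.08
position: [554.3, 211.4, 61.1]
orientation: [-0.001, 0.668, 0.744, 0.001]
contact_force: [0.9, -0.4, -0.4]
width: 32.1
```

```bash
python3 - <<'E'
from h import *
go([552.9,212.5,-4],0.11); snap("top","t19"); pp("cart1","top",6)
E
```

```text
at [554.3 211.4  61.1] psi 0.107 w 32.1 F [ 0.9 -0.4 -0.4] t 49.1
 shift(now axes) [ 0.0012 -0.0013  0.0651]  shift(new axes) [ 0.0013 -0.0013  0.0651]  turn [ 0.0003 -0.0018 -0.0034]
cart1 top [([493.4, -232.5, 36.7], 0.89), ([449.3, -243.5, 38.3], 0.88), ([644.5, 220.1, 35.5], 0.83), ([600.5, 214.1, 37.3], 0.61), ([554.0, 214.5, 35.6], 0.49)]
```

Request:
servo_tool(
  plan=[0.001,-0.001,0.02,0,0,0,-0.25,0,0,0.02,0,0,0,-0.25,0,0,0.017,0,0,0,-0.25,0,0,0.007,0,0,0,-0.25,0,0,0,0,0,0,-0.25],
)

```text
clock: 49.8
position: [552.1, 213.2, -4.6]
orientation: [-0.001, 0.668, 0.744, -0.0]
contact_force: [-0.2, 0.6, -0.0]
width: 31.9
```

Request:
servo_tool(
  plan=[0,0,0,0,0,0,-1,0,0,0,0,0,0,-1,0,0,0,0,0,0,-1,0,0,0,0,0,0,-1],
)

```text
clock: 50.3
position: [553.2, 213.5, -3.1]
orientation: [-0.001, 0.668, 0.744, 0.001]
contact_force: [1.2, -0.0, 3.8]
width: 15.5
```

Request:
servo_tool(
  plan=[0,0,-0.005,0,0,0,-1,0,0,-0.025,0,0,0,-1,0,0,-0.04,0,0,0,-1,0,0,-0.03,0,0,0,-1],
)

```text
clock: 50.8
position: [552.1, 213.2, 96.8]
orientation: [-0.001, 0.668, 0.744, -0.0]
contact_force: [0.6, 0.6, -0.4]
width: 15.5
```

Request:
servo_tool(
  plan=[-0.0486,-0.0065,0,0,0,0,-1,-0.0486,-0.0065,0,0,0,0,-1,-0.0486,-0.0065,0,0,0,0,-1,-0.0486,-0.0065,0,0,0,0,-1,-0.0486,-0.0065,0,0,0,0,-1,-0.0486,-0.0065,0,0,0,0,-1,-0.0486,-0.0065,0,0,0,0,-1,-0.0486,-0.0065,0,0,0,0,-1,-0.0486,-0.0065,0,0,0,0,-1,0,0,0.02,0,0,-0.047,-1],
)

```text
clock: 52.05
position: [541.9, -232.1, 76.3]
orientation: [0.001, 0.651, 0.759, -0.0]
contact_force: [-0.1, -0.0, -1.3]
width: 15.8
```

Request:
servo_tool(
  plan=[0,0,0.02,0,0,0,-1,0,0,0,0,0,0,-1,0,0,0,0,0,0,-1],
)

```text
clock: 52.42
position: [541.7, -227.8, 55.6]
orientation: [-0.001, 0.65, 0.76, -0.0]
contact_force: [-0.1, 0.1, -0.1]
width: 16.0
```

```bash
python3 - <<'E'
from h import *
go([543,-228.6,4],0.155); snap("wrist","w20"); pp("cart1","wrist",4)
E
```

```text
at [ 541.7 -227.8   55.6] psi 0.156 w 16.0 F [-0.1  0.1 -0.1] t 52.4
 shift(now axes) [-0.0011  0.0013  0.0516]  shift(new axes) [-0.001   0.0012  0.0516]  turn [-0.0017 -0.0017  0.0007]
cart1 wrist [([498.6, -234.9, 36.0], 0.96), ([541.3, -229.6, 96.9], 0.92), ([448.4, -240.4, 39.3], 0.82)]
```

Request:
servo_tool(
  plan=[0,0.0012,0.02,0,0,0,-1,0,0,0.02,0,0,0,-1,0,0,0.01,0,0,0,-1,0,0,0.003,0,0,0,-1,0,0,0.002,0,0,0,-1,0,0,0,0,0,0,-1,0,0,0.0005,0,0,0,-1],
)

```text
clock: 53.4
position: [543.2, -228.0, 1.0]
orientation: [-0.0, 0.65, 0.76, 0.0]
contact_force: [-2.2, 0.5, 4.6]
width: 15.5
```

Request:
servo_tool(
  plan=[0,0,0,0,0,0,-1,0,0,0,0,0,0,-0.25,0,0,0,0,0,0,-0.25,0,0,0,0,0,0,-0.25,0,0,-0.015,0,0,0,-0.25,0,0,-0.035,0,0,0,-0.25,0,0,-0.045,0,0,0,-0.25,0,0,0,0,0,0.045,-0.25],
)

```text
clock: 54.4
position: [546.2, -229.6, 101.7]
orientation: [0.005, 0.667, 0.745, 0.001]
contact_force: [0.2, 0.7, -0.2]
width: 31.9
```

Request:
servo_tool(
  plan=[0.0481,0.0116,0,0,0,0,-0.25,0.0481,0.0116,0,0,0,0,-0.25,0.0481,0.0116,0,0,0,0,-0.25,0.0481,0.0116,0,0,0,0,-0.25,0.0481,0.0116,0,0,0,0,-0.25,0.0481,0.0116,0,0,0,0,-0.25,0.0481,0.0116,0,0,0,0,-0.25,0.0481,0.0116,0,0,0,0,-0.25,0.0481,0.0116,0.02,0,0,0,-0.25,0,0,0.015,0,0,0,-0.25],
)

```text
clock: 55.65
position: [598.9, 217.7, 60.5]
orientation: [-0.001, 0.665, 0.747, 0.001]
contact_force: [-0.2, -1.2, -1.0]
width: 32.2
```

Request:
servo_tool(
  plan=[0,0,0,0,0,0,-0.25,0,0,0,0,0,0,-0.25,0,0,0,0,0,0,-0.25],
)

```text
clock: 56.02
position: [599.7, 213.0, 61.6]
orientation: [-0.001, 0.668, 0.744, 0.001]
contact_force: [0.6, -0.3, -0.0]
width: 31.8
```

```bash
python3 - <<'E'
from h import *
go([599.1,213.3,-4],0.11); snap("top","t21"); pp("cart1","top",6)
E
```

```text
at [599.7 213.   61.6] psi 0.109 w 31.8 F [ 0.6 -0.3 -0. ] t 56.0
 shift(now axes) [ 0.0003 -0.0006  0.0656]  shift(new axes) [ 0.0004 -0.0005  0.0656]  turn [ 0.0003 -0.0018 -0.0014]
cart1 top [([542.5, -229.4, 38.0], 0.8), ([498.1, -236.5, 38.7], 0.78), ([643.4, 219.3, 36.0], 0.76), ([599.3, 214.0, 37.0], 0.51), ([544.5, -228.5, 2.8], 0.24)]
```

Request:
servo_tool(
  plan=[0,-0.0005,0.02,0,0,0,-0.25,0,0,0.02,0,0,0,-0.25,0,0,0.018,0,0,0,-0.25,0,0,0.007,0,0,0,-0.25,0,0,0,0,0,0,-0.25],
)

```text
clock: 56.75
position: [597.6, 213.9, -6.0]
orientation: [-0.002, 0.667, 0.745, -0.001]
contact_force: [-0.8, -0.9, 0.1]
width: 31.8
```

Request:
servo_tool(
  plan=[0,0,0,0,0,0,-1,0,0,0,0,0,0,-1,0,0,0,0,0,0,-1,0,0,0,0,0,0,-1],
)

```text
clock: 57.25
position: [599.2, 214.3, -3.7]
orientation: [-0.0, 0.667, 0.745, 0.001]
contact_force: [1.2, -0.2, 2.3]
width: 15.5
```

Request:
servo_tool(
  plan=[0,0,-0.005,0,0,0,-1,0,0,-0.025,0,0,0,-1,0,0,-0.04,0,0,0,-1,0,0,-0.03,0,0,0,-1],
)

```text
clock: 57.75
position: [597.9, 213.8, 96.4]
orientation: [-0.001, 0.667, 0.745, -0.001]
contact_force: [0.4, 0.3, -1.6]
width: 15.8
```

Request:
servo_tool(
  plan=[-0.0479,-0.0065,0,0,0,0,-1,-0.0479,-0.0065,0,0,0,0,-1,-0.0479,-0.0065,0,0,0,0,-1,-0.0479,-0.0065,0,0,0,0,-1,-0.0479,-0.0065,0,0,0,0,-1,-0.0479,-0.0065,0,0,0,0,-1,-0.0479,-0.0065,0,0,0,0,-1,-0.0479,-0.0065,0,0,0,0,-1,-0.0479,-0.0065,0,0,0,0,-1,0,0,0.02,0,0,-0.046,-1],
)

```text
clock: 59.0
position: [587.8, -225.3, 75.9]
orientation: [0.0, 0.651, 0.759, -0.0]
contact_force: [0.0, 1.3, -1.7]
width: 15.8
```

Request:
servo_tool(
  plan=[0,0,0.02,0,0,0,-1,0,0,0,0,0,0,-1,0,0,0,0,0,0,-1],
)

```text
clock: 59.38
position: [587.8, -220.2, 54.7]
orientation: [-0.001, 0.649, 0.76, -0.0]
contact_force: [-0.3, 0.4, -0.6]
width: 15.8
```

```bash
python3 - <<'E'
from h import *
go([588.4,-221.5,4],0.155); snap("wrist","w22"); pp("cart1","wrist",5)
E
```

```text
at [ 587.8 -220.2   54.7] psi 0.157 w 15.8 F [-0.3  0.4 -0.6] t 59.4
 shift(now axes) [-0.0015  0.0005  0.0507]  shift(new axes) [-0.0014  0.0004  0.0507]  turn [-0.0019 -0.0019  0.0022]
cart1 wrist [([590.2, -221.9, 93.9], 0.93), ([496.1, -237.1, 34.3], 0.92), ([540.5, -232.4, 38.9], 0.74), ([449.8, -240.8, 34.5], 0.59)]
```

Request:
servo_tool(
  plan=[-0.0005,0.0005,0.02,0,0,0,-1,0,0,0.02,0,0,0,-1,0,0,0.01,0,0,0,-1,0,0,0.003,0,0,0,-1,0,0,0.001,0,0,0,-1,0,0,0,0,0,0,-1,0,0,0.0005,0,0,0,-1],
)

```text
clock: 60.35
position: [588.6, -221.6, 0.9]
orientation: [-0.001, 0.65, 0.76, 0.0]
contact_force: [0.1, -0.1, -1.3]
width: 16.0
```

Request:
servo_tool(
  plan=[0,0,0,0,0,0,-1,0,0,0,0,0,0,-0.25,0,0,0,0,0,0,-0.25,0,0,0,0,0,0,-0.25,0,0,-0.015,0,0,0,-0.25,0,0,-0.035,0,0,0,-0.25,0,0,-0.045,0,0,0,-0.25,0,0,0,0,0,0.046,-0.25],
)

```text
clock: 61.35
position: [591.8, -223.1, 102.7]
orientation: [0.005, 0.667, 0.745, 0.002]
contact_force: [-0.3, 0.3, -0.3]
width: 31.9
```

Request:
servo_tool(
  plan=[0.0481,0.0115,0,0,0,0,-0.25,0.0481,0.0115,0,0,0,0,-0.25,0.0481,0.0115,0,0,0,0,-0.25,0.0481,0.0115,0,0,0,0,-0.25,0.0481,0.0115,0,0,0,0,-0.25,0.0481,0.0115,0,0,0,0,-0.25,0.0481,0.0115,0,0,0,0,-0.25,0.0481,0.0115,0,0,0,0,-0.25,0.0481,0.0115,0.02,0,0,0,-0.25,0,0,0.015,0,0,0,-0.25],
)

```text
clock: 62.6
position: [643.3, 224.3, 61.0]
orientation: [-0.001, 0.665, 0.747, 0.001]
contact_force: [0.1, -0.3, -0.1]
width: 31.6
```

Request:
servo_tool(
  plan=[0,0,0,0,0,0,-0.25,0,0,0,0,0,0,-0.25,0,0,0,0,0,0,-0.25],
)

```text
clock: 62.98
position: [644.3, 219.1, 62.2]
orientation: [-0.001, 0.668, 0.744, 0.001]
contact_force: [0.7, 0.5, 0.6]
width: 32.0
```

```bash
python3 - <<'E'
from h import *
go([644,221,-4],0.11); snap("top","t23"); pp("cart1","top",6)
E
```

```text
at [644.3 219.1  62.2] psi 0.109 w 32.0 F [0.7 0.5 0.6] t 63.0
 shift(now axes) [ 0.0018 -0.0002  0.0662]  shift(new axes) [ 0.0019 -0.0001  0.0662]  turn [ 0.0005 -0.0018 -0.0014]
cart1 top [([494.0, -234.3, 37.4], 0.97), ([588.3, -223.0, 35.4], 0.82), ([643.8, 219.5, 35.1], 0.77), ([542.8, -229.4, 36.6], 0.73), ([452.7, -241.7, 40.7], 0.72)]
```

Request:
servo_tool(
  plan=[0.001,0,0.02,0,0,0,-0.25,0,0,0.02,0,0,0,-0.25,0,0,0.018,0,0,0,-0.25,0,0,0.006,0,0,0,-0.25,0,0,0,0,0,0,-0.25],
)

```text
clock: 63.7
position: [642.7, 221.3, -4.5]
orientation: [-0.002, 0.667, 0.745, -0.001]
contact_force: [-0.5, -0.4, 0.6]
width: 31.8
```

Request:
servo_tool(
  plan=[0,0,0,0,0,0,-1,0,0,0,0,0,0,-1,0,0,0,0,0,0,-1,0,0,0,0,0,0,-1],
)

```text
clock: 64.2
position: [644.5, 221.6, -1.8]
orientation: [-0.0, 0.667, 0.745, 0.001]
contact_force: [2.6, -0.3, 4.3]
width: 15.5
```

Request:
servo_tool(
  plan=[0,0,-0.005,0,0,0,-1,0,0,-0.025,0,0,0,-1,0,0,-0.04,0,0,0,-1,0,0,-0.03,0,0,0,-1],
)

```text
clock: 64.7
position: [642.5, 221.1, 97.4]
orientation: [-0.002, 0.667, 0.745, -0.001]
contact_force: [0.7, 0.7, -0.7]
width: 15.7
```

Request:
servo_tool(
  plan=[-0.048,-0.0064,0,0,0,0,-1,-0.048,-0.0064,0,0,0,0,-1,-0.048,-0.0064,0,0,0,0,-1,-0.048,-0.0064,0,0,0,0,-1,-0.048,-0.0064,0,0,0,0,-1,-0.048,-0.0064,0,0,0,0,-1,-0.048,-0.0064,0,0,0,0,-1,-0.048,-0.0064,0,0,0,0,-1,-0.048,-0.0064,0,0,0,0,-1,0,0,0.02,0,0,-0.045,-1],
)

```text
clock: 65.95
position: [633.3, -218.8, 76.9]
orientation: [-0.0, 0.652, 0.759, -0.0]
contact_force: [0.2, 1.1, -0.9]
width: 15.4
```

Request:
servo_tool(
  plan=[0,0,0.02,0,0,0,-1,0,0,0,0,0,0,-1,0,0,0,0,0,0,-1],
)

```text
clock: 66.32
position: [633.7, -213.5, 56.1]
orientation: [-0.001, 0.65, 0.76, -0.0]
contact_force: [-0.6, -0.0, -0.2]
width: 15.8
```

```bash
python3 - <<'E'
from h import *
go([633.9,-214.4,4],0.155); snap("wrist","w24"); pp("cart1","wrist",6)
E
```

```text
at [ 633.7 -213.5   56.1] psi 0.156 w 15.8 F [-0.6 -0.  -0.2] t 66.3
 shift(now axes) [-0.001   0.0002  0.0521]  shift(new axes) [-0.0009  0.      0.0521]  turn [-0.0021 -0.002   0.0013]
cart1 wrist [([499.9, -235.8, 35.0], 0.97), ([588.6, -221.1, 39.1], 0.89), ([540.9, -233.2, 39.5], 0.74), ([633.2, -217.6, 95.2], 0.73), ([449.5, -240.7, 38.2], 0.63)]
```

Request:
servo_tool(
  plan=[-0.0005,0,0.02,0,0,0,-1,0,0,0.02,0,0,0,-1,0,0,0.01,0,0,0,-1,0,0,0.003,0,0,0,-1,0,0,0.001,0,0,0,-1,0,0,0,0,0,0,-1,0,0,0.0005,0,0,0,-1],
)

```text
clock: 67.3
position: [634.0, -215.1, 2.3]
orientation: [-0.001, 0.65, 0.76, 0.0]
contact_force: [-0.4, -0.1, -0.4]
width: 15.8
```

Request:
servo_tool(
  plan=[0,0,0,0,0,0,-1,0,0,0,0,0,0,-0.25,0,0,0,0,0,0,-0.25,0,0,0,0,0,0,-0.25,0,0,-0.015,0,0,0,-0.25,0,0,-0.035,0,0,0,-0.25,0,0,-0.05,0,0,0,-0.25,-0.035,-0.045,-0.05,0,0,0,-0.25,-0.035,-0.045,-0.04,0,0,0,-0.25],
)

```text
clock: 68.42
position: [566.9, -287.1, 182.3]
orientation: [0.001, 0.649, 0.761, 0.0]
contact_force: [-0.4, -1.6, 1.2]
width: 32.3
```

Request:
servo_tool(
  plan=[0,0,0,0,0,0,-0.25,0,0,0,0,0,0,-0.25],
)

```text
clock: 68.68
position: [566.9, -286.4, 179.3]
orientation: [-0.001, 0.65, 0.76, 0.0]
contact_force: [-0.2, 0.2, -0.4]
width: 31.8
```

```bash
python3 - <<'E'
from h import *
go([543,-290,180],0.155); m=imaging.camera_model("wrist"); snap("wrist","w25")
C=np.array([543,-228.6]); a=.155; u=np.array([-np.sin(a),np.cos(a)]); y=np.array([np.cos(a),np.sin(a)])
for d in nets.regions_of("cart1","wrist")[:7]:
    c=max(cv2.findContours(d["region"].astype(np.uint8),cv2.RETR_EXTERNAL,cv2.CHAIN_APPROX_NONE)[0],key=len)[:,0]
    p=(onplane("wrist",c,48,m)-C)@np.array([u,y]).T; lo,hi=p.min(0),p.max(0); print(round(d["p"],2),"len mid %.1f (%.1f), x %.1f"%((lo[0]+hi[0])/2,hi[0]-lo[0],(lo[1]+hi[1])/2), rect("wrist",d["region"],45,m)[4])
snap("top","t25"); pp("cart1","top",6); pp("blade","top"); pp("blade_tip","top"); pp("lid_edge","top")
E
```

```text
at [ 566.9 -286.4  179.3] psi 0.155 w 31.8 F [-0.2  0.2 -0.4] t 68.7
 shift(now axes) [ 0.0002 -0.0241 -0.0007]  shift(new axes) [ 0.0002 -0.0241 -0.0007]  turn [-0.0006 -0.0017  0.    ]
0.91 len mid 0.4 (132.1), x -1.8 -81.2
0.81 len mid -1.9 (130.5), x 88.6 -81.1
0.73 len mid -0.3 (130.5), x -45.4 -81.1
0.71 len mid 0.3 (130.9), x -90.3 -81.1
0.67 len mid -0.0 (129.5), x 43.5 -81.2
0.32 len mid 1.0 (96.3), x -112.7 -80.8
cart1 top [([542.2, -227.0, 39.7], 0.67), ([633.8, -221.2, 38.6], 0.63), ([512.1, -38.3, 8.8], 0.62), ([589.6, -222.5, 37.2], 0.6), ([539.1, -226.3, 1.3], 0.49)]
blade top [([318.1, -486.7, -0.8], 0.94), ([516.7, -37.9, 7.3], 0.7), ([238.6, 212.0, -5.3], 0.7)]
blade_tip top [([667.6, -48.9, 14.3], 0.96), ([376.3, 162.4, 14.1], 0.81), ([453.2, -443.6, 14.9], 0.79)]
lid_edge top [([537.8, 321.8, 225.5], 0.72)]
```

View pics/w25.png

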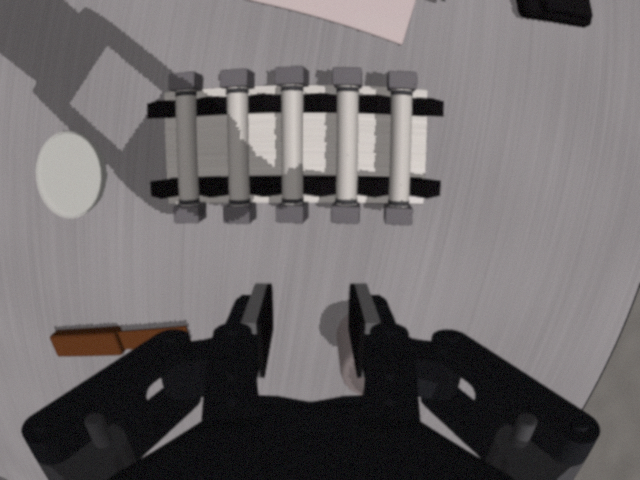

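The five cartridges sit level and centred in the rack, at columns 188, 238, 292, 347 and 401. The blade has been knocked, with its tip now near (667,-49), so I'll fix that after shutting the lid. Next I'll carry the closed fingers over and behind the open lid.

Request:
servo_tool(
  plan=[0,0,-0.03,0,0,0.045,-1,0,0,-0.05,0,0,0,-1,0.05,0.0035,-0.005,0,0,0,-1,0.05,0.0035,0,0,0,0,-1,0.05,0.0035,0,0,0,0,-1,0.05,0.0035,0,0,0,0,-1,0.05,0.0035,0,0,0,0,-1,0.05,0.0035,0,0,0,0,-1,0,0,0,0,0,0,-1],
)

```text
clock: 70.15
position: [554.4, 17.4, 264.2]
orientation: [-0.002, 0.665, 0.747, 0.0]
contact_force: [-0.2, -1.5, -0.5]
width: -0.2
```

Request:
servo_tool(
  plan=[0.05,0.0035,0,0,0,0,-1,0.05,0.0035,0,0,0,0,-1,0,0,0,0,0,0,-1,0,0,0,0,0,0,-1],
)

```text
clock: 70.65
position: [550.8, 113.2, 264.0]
orientation: [-0.001, 0.667, 0.745, -0.001]
contact_force: [-1.0, 1.1, 0.2]
width: 0.2
```

```bash
python3 - <<'E'
from h import *
go([537,365,260],0.11)
E
```

```text
at [550.8 113.2 264. ] psi 0.110 w 0.2 F [-1.   1.1  0.2] t 70.7
 shift(now axes) [0.2518 0.0139 0.0041]  shift(new axes) [0.2518 0.0139 0.004 ]  turn [-0.0023 -0.0007  0.0001]
```

Request:
servo_tool(
  plan=[0.05,0.003,0,0,0,0,-1,0.05,0.003,0,0,0,0,-1,0.05,0.003,0,0,0,0,-1,0.05,0.003,0,0,0,0,-1,0.052,0.002,0,0,0,0,-1,0,0,0,0,0,0,-1,0,0,0,0,0,0,-1],
)

```text
clock: 71.53
position: [537.7, 364.3, 264.4]
orientation: [-0.001, 0.668, 0.744, -0.001]
contact_force: [0.0, -0.1, -0.5]
width: 0.1
```

Request:
servo_tool(
  plan=[0,0,0.04,0,0,0,-1,0,0,0.04,0,0,0,-1,0,0,0.012,0,0,0,-1,0,0,0,0,0,0,-1,0,0,0,0,0,0,-1],
)

```text
clock: 72.15
position: [538.0, 366.0, 175.4]
orientation: [-0.0, 0.667, 0.745, 0.002]
contact_force: [-0.1, -0.0, 0.7]
width: -0.1
```

```bash
python3 - <<'E'
from h import *
go([537,365,168],0.11)
a=.11; u=np.array([-np.sin(a),np.cos(a)]); print("u rel hinge",(pose()[1][:2]-np.array([545.3,289.5]))@u)
snap("scene","s26"); pp("lid_edge","scene")
E
```

```text
at [538.  366.  175.4] psi 0.110 w -0.1 F [-0.1 -0.   0.7] t 72.2
 shift(now axes) [-0.0009 -0.0011  0.0074]  shift(new axes) [-0.0009 -0.0011  0.0074]  turn [ 0.0023 -0.0032 -0.0004]
u rel hinge 76.87913835241959
lid_edge scene [([543.6, 323.0, 232.7], 0.92), ([658.6, -50.7, 8.6], 0.47)]
```

Request:
servo_tool(
  plan=[-0.013,0,0.007,0,0,0,-1,-0.013,0,0,0,0,0,-1,-0.013,0,0,0,0,0,-1,-0.013,0,0,0,0,0,-1,0,0,0,0,0,0,-1],
)

```text
clock: 72.88
position: [542.8, 312.7, 165.8]
orientation: [-0.001, 0.668, 0.744, -0.0]
contact_force: [1.3, -0.4, -0.2]
width: -0.0
```

Request:
servo_tool(
  plan=[-0.013,0,0,0,0,0,-1,-0.013,0,0,0,0,0,-1,0,0,0,0,0,0,-1],
)

```text
clock: 73.25
position: [545.3, 286.9, 165.1]
orientation: [-0.001, 0.668, 0.744, -0.001]
contact_force: [0.5, 0.5, 0.5]
width: 0.4
```

```bash
python3 - <<'E'
from h import *
go([537,365,168],0.11)
a=.11; u=np.array([-np.sin(a),np.cos(a)]); print("u rel hinge",(pose()[1][:2]-np.array([545.3,289.5]))@u)
for c in ("scene","top"): snap(c,c+"27"); pp("lid_edge",c)
E
```

```text
at [545.3 286.9 165.1] psi 0.109 w 0.4 F [0.5 0.5 0.5] t 73.2
 shift(now axes) [ 0.0786  0.0002 -0.0029]  shift(new axes) [ 0.0786  0.0003 -0.0029]  turn [-0.0028  0.     -0.0013]
u rel hinge -2.6313557204214932
lid_edge scene [([549.3, 265.4, 231.6], 0.82)]
lid_edge top [([545.4, 260.0, 227.6], 0.82)]
```

Request:
servo_tool(
  plan=[-0.0127,0,0.002,0,0,0,-1,-0.0127,0,0.003,0,0,0,-1,-0.012,0,0.005,0,0,0,-1,-0.0117,0,0.006,0,0,0,-1,-0.011,0,0.007,0,0,0,-1,-0.0103,0,0.008,0,0,0,-1,0,0,0,0,0,0,-1],
)

```text
clock: 74.32
position: [552.4, 217.2, 132.9]
orientation: [-0.002, 0.668, 0.745, -0.001]
contact_force: [-0.2, 0.3, -0.2]
width: 0.0
```

Request:
servo_tool(
  plan=[-0.0093,0,0.009,0,0,0,-1,-0.0085,0,0.01,0,0,0,-1,-0.0073,0,0.0108,0,0,0,-1,-0.0064,0,0.0113,0,0,0,-1,0,0,0,0,0,0,-1,0,0,0,0,0,0,-1],
)

```text
clock: 75.08
position: [556.0, 187.4, 92.8]
orientation: [-0.002, 0.667, 0.745, -0.0]
contact_force: [-0.5, 1.0, -0.2]
width: -0.2
```

```bash
python3 - <<'E'
from h import *
go([537,365,168],0.11)
a=.11; u=np.array([-np.sin(a),np.cos(a)]); print("u rel hinge",(pose()[1][:2]-np.array([545.3,289.5]))@u)
for c in ("scene","top"): snap(c,c+"28"); pp("lid_edge",c)
E
```

```text
at [556.  187.4  92.8] psi 0.110 w -0.2 F [-0.5  1.  -0.2] t 75.1
 shift(now axes) [ 0.1788  0.0004 -0.0748]  shift(new axes) [ 0.1786  0.0006 -0.0752]  turn [-0.0028 -0.0018  0.0004]
u rel hinge -102.6666621376421
lid_edge scene []
lid_edge top [([589.2, -222.8, 36.9], 0.65), ([558.4, 145.1, 128.5], 0.58)]
```

Request:
servo_tool(
  plan=[-0.005,0,0.012,0,0,0,-1,-0.004,0,0.012,0,0,0,-1,-0.003,0,0.012,0,0,0,-1,-0.001,0,0.006,0,0,0,-1,0,0,0.002,0,0,0,-1,0,0,0,0,0,0,-1],
)

```text
clock: 76.03
position: [557.4, 174.5, 48.9]
orientation: [-0.002, 0.667, 0.745, -0.0]
contact_force: [-0.0, 0.8, 0.7]
width: 0.0
```

Request:
servo_tool(
  plan=[0,0,0.002,0,0,0,-1,0,0,0,0,0,0,-1],
)

```text
clock: 76.28
position: [557.8, 174.6, 47.4]
orientation: [-0.001, 0.667, 0.745, 0.0]
contact_force: [-0.2, -0.7, 0.2]
width: 0.2
```

Request:
servo_tool(
  plan=[0,0,0.002,0,0,0,-1,0,0,0,0,0,0,-1],
)

```text
clock: 76.53
position: [557.7, 174.5, 45.2]
orientation: [-0.001, 0.667, 0.745, -0.0]
contact_force: [0.3, -1.0, 1.1]
width: -0.4
```

Request:
servo_tool(
  plan=[0,0,0.002,0,0,0,-1,0,0,0,0,0,0,-1],
)

```text
clock: 76.78
position: [557.6, 174.5, 43.0]
orientation: [-0.001, 0.667, 0.745, -0.0]
contact_force: [0.1, -0.3, -1.1]
width: -0.0
```

Request:
servo_tool(
  plan=[0,0,0.001,0,0,0,-1,0,0,0,0,0,0,-1],
)

```text
clock: 77.03
position: [557.6, 174.5, 42.1]
orientation: [-0.001, 0.667, 0.745, -0.0]
contact_force: [0.7, 0.3, 0.3]
width: 0.2
```

Request:
servo_tool(
  plan=[0,0,0.001,0,0,0,-1,0,0,0,0,0,0,-1],
)

```text
clock: 77.28
position: [557.6, 174.5, 41.4]
orientation: [-0.001, 0.667, 0.745, -0.0]
contact_force: [-1.2, 0.4, 2.8]
width: -0.0
```

Request:
servo_tool(
  plan=[0,0,0.001,0,0,0,-1,0,0,0,0,0,0,-1],
)

```text
clock: 77.53
position: [557.7, 174.5, 41.4]
orientation: [-0.001, 0.667, 0.745, -0.0]
contact_force: [-2.1, -1.5, 4.7]
width: -0.0
```

Request:
servo_tool(
  plan=[0,0,0.001,0,0,0,-1,0,0,0,0,0,0,-1],
)

```text
clock: 77.78
position: [557.7, 174.5, 41.3]
orientation: [-0.001, 0.667, 0.745, 0.0]
contact_force: [-4.4, -0.9, 10.3]
width: 0.1
```

Request:
servo_tool(
  plan=[0,0,0.001,0,0,0,-1,0,0,0,0,0,0,-1],
)

```text
clock: 78.03
position: [557.8, 174.5, 41.3]
orientation: [-0.001, 0.667, 0.745, 0.0]
contact_force: [-5.3, -1.4, 12.8]
width: 0.2
```

The lid is shut: the height stays at 41.3 while the force rises to 12.8 N. Now back to the knocked blade.

Request:
servo_tool(
  plan=[0,0,-0.02,0,0,0,-1,0,0,-0.05,0,0,0,-1,0,0,-0.05,0,0,0,-1,-0.0425,-0.007,0,0,0,0,-1,-0.0425,-0.007,0,0,0,0,-1,-0.0425,-0.007,0,0,0,0,-1,-0.0425,-0.007,0,0,0,0,1,-0.0425,-0.007,0,0,0,0,1],
)

```text
clock: 79.03
position: [546.3, -41.9, 157.6]
orientation: [-0.001, 0.667, 0.745, 0.0]
contact_force: [0.3, 0.3, 0.9]
width: 36.0
```

Request:
servo_tool(
  plan=[0,0,0,0,0,0.16,1,0,0,0,0,0,0.16,1,0,0,0,0,0,0.16,1,0,0,0,0,0,0.16,1,0,0,0,0,0,0.16,1,0,0,0,0,0,0.16,1,0,0,0,0,0,0.16,1,0,0,0,0,0,0.16,1,0,0,0,0,0,0.16,1,0,0,0,0,0,0.16,1],
)

```text
clock: 80.28
position: [546.5, -40.5, 157.4]
orientation: [-0.001, 0.999, 0.038, -0.001]
contact_force: [-0.1, -0.7, -0.2]
width: 85.5
```

Request:
servo_tool(
  plan=[0,0,0,0,0,0.154,1,0,0,0,0,0,0,1,0,0,0,0,0,0,1],
)

```text
clock: 80.65
position: [546.5, -40.7, 157.7]
orientation: [-0.001, 0.999, -0.035, -0.001]
contact_force: [0.1, 0.5, 0.9]
width: 85.5
```

```bash
python3 - <<'E'
from h import *
m=imaging.camera_model("wrist"); go([551,-40,150],-1.644); snap("wrist","w29"); pp("blade","wrist"); pp("blade_tip","wrist")
for d in nets.regions_of("blade","wrist")[:2]: print("blade",d["p"],rect("wrist",d["region"],20,m))
for d in nets.regions_of("mat","wrist")[:1]: print("mat",rect("wrist",d["region"],4,m))
for c in ("scene","top"):
    snap(c,c+"29"); pp("lid_edge",c); pp("blade",c); pp("blade_tip",c)
for d in nets.regions_of("blade","top")[:3]: print("blade",d["p"],rect("top",d["region"],20))
cv2.imwrite("pics/c8.png",np.hstack([cv2.resize(cv2.imread("pics/w29.png"),(400,300)),cv2.resize(cv2.imread("pics/scene29.png")[150:330,260:500],(400,300))]))
E
```

```text
at [546.5 -40.7 157.7] psi -1.641 w 85.5 F [0.1 0.5 0.9] t 80.7
 shift(now axes) [ 0.0045 -0.001   0.0077]  shift(new axes) [ 0.0045 -0.001   0.0077]  turn [-0.0015  0.0023  0.0026]
blade wrist [([318.2, -489.7, -2.7], 0.96), ([516.6, -36.6, 6.4], 0.94), ([232.8, 211.6, -0.3], 0.58)]
blade_tip wrist [([662.1, -48.6, 16.9], 0.76)]
blade 0.86 [561.4 -42.3 200.2  32.3  -4. ]
blade 0.8 [ 358.6 -460.7  213.1   47.8   23. ]
mat [515.4 -55.  239.7  90.2  -8.2]
lid_edge scene [([564.3, 126.4, 67.5], 0.91)]
blade scene [([516.3, -39.2, 2.5], 0.75), ([234.6, 208.3, 1.5], 0.59), ([322.6, -489.7, -2.3], 0.57)]
blade_tip scene [([659.2, -48.6, 10.7], 0.91), ([456.1, -442.5, 9.1], 0.77), ([562.0, 129.2, 65.6], 0.7)]
lid_edge top [([561.4, 129.3, 63.9], 0.57), ([586.2, -221.4, 38.9], 0.21)]
blade top [([238.6, 209.9, -5.3], 0.92), ([517.5, -40.2, 6.2], 0.84), ([316.0, -483.9, 0.5], 0.82)]
blade_tip top [([374.2, 162.7, 14.6], 0.97), ([456.8, -443.2, 16.0], 0.94)]
blade 0.75 [277.7 191.6 196.9  35.9 -18.1]
blade 0.6 [507.3 -36.7  93.   31.2  -7.6]
blade 0.58 [ 360.7 -473.3  199.6   38.    16.1]
```

View pics/c8.png

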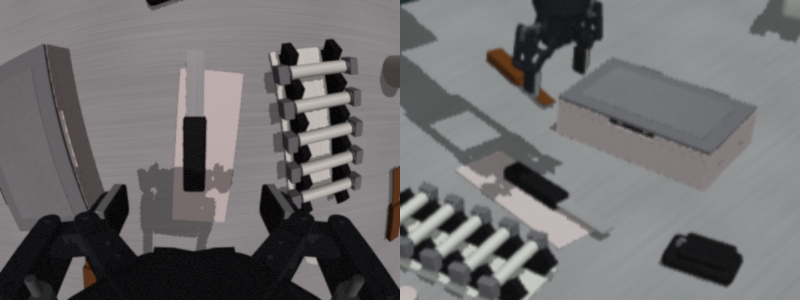

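The lid is shut (edge z≈66). The blade is on the mat at -4°, shifted forward. I'll regrip and replace it.

Request:
servo_tool(
  plan=[0.005,0.001,0.04,0,0,0,1,0,0,0.05,0,0,0,1,0,0,0.04,0,0,0,1,0,0,0.03,0,0,0,1,0,0,0.012,0,0,0,1,0,0,0,0,0,0,1,0,0,0,0,0,0,1],
  force=100,
)

```text
clock: 82.22
position: [552.6, -42.1, -12.2]
orientation: [-0.0, 0.999, -0.036, 0.001]
contact_force: [0.8, -0.2, 0.5]
width: 85.3
```

```bash
python3 - <<'E'
from h import *
go([551.4,-41.6,-19],-1.641)
E
```

```text
at [552.6 -42.1 -12.2] psi -1.644 w 85.3 F [ 0.8 -0.2  0.5] t 82.2
 shift(now axes) [-0.0012 -0.0004  0.0068]  shift(new axes) [-0.0012 -0.0004  0.0068]  turn [-0.001  -0.0013 -0.0026]
```

Request:
servo_tool(
  plan=[0,0,0.0065,0,0,0,1,0,0,0,0,0,0,1,0,0,0,0,0,0,-1,0,0,0,0,0,0,-1,0,0,0,0,0,0,-1,0,0,0,0,0,0,-1,0,0,0,0,0,0,-1,0,0,0,0,0,0,-1],
)

```text
clock: 83.22
position: [551.7, -41.9, -19.9]
orientation: [-0.001, 0.999, -0.036, -0.0]
contact_force: [-0.0, -0.0, 4.3]
width: 29.7
```

Request:
servo_tool(
  plan=[0,0,-0.01,0,0,0,-1,0,0,-0.02,0,0,0,-1,0,0,-0.02,0,0,0,-1,-0.016,0.0077,0,0,0,0,-1,-0.0165,0.0077,0,0,0,0,-1,0,0,0,0,0,0.07,-1,0,0,0,0,0,0,-1,0,0,0,0,0,0,-1,0,0,0,0,0,0,-1],
)

```text
clock: 84.35
position: [517.7, -54.8, 29.4]
orientation: [-0.001, 0.997, -0.071, -0.001]
contact_force: [0.4, -0.7, -1.2]
width: 29.9
```

```bash
python3 - <<'E'
from h import *
go([518,-55,-14],-1.714)
for c in ("wrist","top","scene"): snap(c,c+"30"); pp("blade",c); pp("blade_tip",c)
E
```

```text
at [517.7 -54.8  29.4] psi -1.713 w 29.9 F [ 0.4 -0.7 -1.2] t 84.3
 shift(now axes) [0.0005 0.0002 0.0434]  shift(new axes) [0.0004 0.0001 0.0434]  turn [-0.0011  0.0025  0.0011]
blade wrist [([484.6, -47.9, 54.6], 0.86)]
blade_tip wrist [([626.5, -68.1, 69.5], 0.85), ([589.1, -223.0, 35.8], 0.26)]
blade top [([236.9, 210.9, -5.4], 0.86), ([483.5, -48.6, 54.5], 0.82), ([315.5, -487.1, -0.6], 0.56)]
blade_tip top [([629.1, -68.7, 63.9], 0.72), ([455.7, -445.7, 16.0], 0.57), ([542.8, -226.9, 1.4], 0.5)]
blade scene [([317.7, -487.4, -1.1], 0.8), ([481.5, -47.8, 51.5], 0.79), ([237.5, 211.9, -0.0], 0.53)]
blade_tip scene [([623.4, -74.3, 62.5], 0.93), ([454.6, -445.8, 6.9], 0.56)]
```

Blade held level and aligned; lower until contact.

Request:
servo_tool(
  plan=[0,0,0.02,0,0,0,-1,0,0,0.015,0,0,0,-1,0,0,0.006,0,0,0,-1,0,0,0.003,0,0,0,-1,0,0,0.003,0,0,0,-1,0,0,0,0,0,0,-1,0,0,0,0,0,0,-1],
  force=40,
)

```text
clock: 85.68
position: [517.9, -54.9, -17.1]
orientation: [-0.001, 0.997, -0.071, -0.001]
contact_force: [-0.1, -0.8, -0.9]
width: 29.5
```

Request:
servo_tool(
  plan=[0,0,0.001,0,0,0,-1,0,0,0,0,0,0,-1],
)

```text
clock: 85.92
position: [517.5, -54.8, -18.5]
orientation: [-0.001, 0.997, -0.071, -0.001]
contact_force: [-0.2, -0.7, -1.1]
width: 29.0
```

Request:
servo_tool(
  plan=[0,0,0.0015,0,0,0,-1,0,0,0,0,0,0,-1],
)

```text
clock: 86.18
position: [517.7, -54.9, -19.9]
orientation: [-0.001, 0.997, -0.071, -0.001]
contact_force: [-0.0, -0.1, -1.3]
width: 29.5
```

Request:
servo_tool(
  plan=[0,0,0,0,0,0,0.2,0,0,0,0,0,0,1,0,0,0,0,0,0,1,0,0,0,0,0,0,1,0,0,-0.02,0,0,0,1,0,0,-0.05,0,0,0,1,0,0,-0.06,0,0,0,1,-0.03,0,-0.06,0,0,0,1,0,0,0,0,0,0,1,0,0,0,0,0,0,1],
)

```text
clock: 87.42
position: [490.1, -51.1, 165.6]
orientation: [-0.001, 0.997, -0.071, -0.001]
contact_force: [0.1, -0.2, -0.5]
width: 85.2
```

```bash
python3 - <<'E'
from h import *
m=imaging.camera_model("wrist"); go([490,-50,180],-1.714); snap("wrist","w31"); pp("blade","wrist"); pp("blade_tip","wrist")
for t,z in (("blade",20),("mat",4)):
    for d in nets.regions_of(t,"wrist")[:3]: print(t,round(d["p"],2),rect("wrist",d["region"],z,m))
for c in ("scene","top"):
    snap(c,c+"31")
    for t in ("lid_edge","blade","blade_tip","mouse","bottle","dish","cart1"): pp(t,c,6)
E
```

```text
at [490.1 -51.1 165.6] psi -1.714 w 85.2 F [ 0.1 -0.2 -0.5] t 87.4
 shift(now axes) [-0.0003 -0.0011 -0.0144]  shift(new axes) [-0.0002 -0.001  -0.0144]  turn [-0.0011  0.0021  0.0004]
blade wrist [([234.2, 208.5, 1.9], 0.69), ([483.7, -49.8, 5.1], 0.66), ([318.9, -485.9, -1.5], 0.63)]
blade_tip wrist [([629.0, -67.6, 16.7], 0.93), ([454.1, -446.2, 13.2], 0.79)]
blade 0.9 [528.1 -57.3 199.5  31.8  -8.8]
blade 0.86 [ 360.1 -452.6  201.9   25.1   13.9]
blade 0.83 [230.2 210.1  96.9  29.8 -18.4]
mat 0.79 [515.7 -54.8 239.6  91.3  -8.2]
lid_edge scene [([562.7, 129.0, 65.6], 0.62), ([518.7, -55.1, -1.6], 0.51)]
blade scene [([318.4, -487.9, -2.8], 0.64), ([486.0, -51.2, 3.5], 0.63), ([231.8, 205.8, 1.2], 0.6)]
blade_tip scene [([456.0, -445.5, 5.8], 0.84), ([625.8, -74.1, 9.5], 0.7)]
mouse scene [([788.8, -5.9, -0.8], 0.85)]
bottle scene [([644.1, -408.1, -2.4], 0.68)]
dish scene [([305.5, -285.3, 5.0], 0.69)]
cart1 scene [([454.8, -241.8, 38.8], 0.98), ([636.2, -212.5, 38.0], 0.86), ([540.6, -228.7, 37.9], 0.76), ([493.9, -233.0, 34.5], 0.57), ([592.7, -220.8, 34.7], 0.56), ([561.0, 128.0, 64.7], 0.21)]
lid_edge top []
blade top [([316.2, -486.6, -0.9], 0.8), ([239.2, 212.3, -5.0], 0.69), ([483.0, -50.2, 7.4], 0.65)]
blade_tip top [([456.6, -445.1, 17.3], 0.74), ([373.2, 160.0, 10.1], 0.64), ([452.3, -242.2, 39.9], 0.22)]
mouse top [([788.8, -4.9, -3.7], 0.85)]
bottle top [([640.7, -409.3, -2.1], 0.97)]
dish top []
cart1 top [([633.2, -216.8, 37.7], 0.94), ([586.9, -223.9, 36.4], 0.94), ([449.3, -244.9, 37.9], 0.81), ([496.7, -232.9, 35.7], 0.8), ([563.7, 130.1, 53.4], 0.73), ([543.6, -229.8, 38.7], 0.68)]
```

View pics/w31.png

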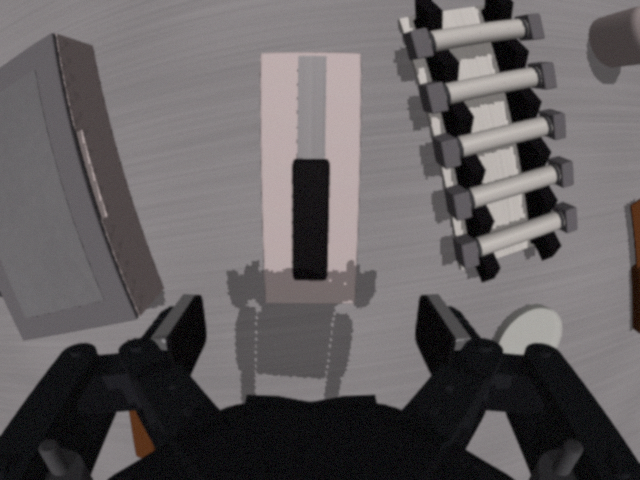

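The last picture shows the blade lying along the middle of its mat (handle (310,160)-(310,278), tip inside), the lid flush, and five cartridges in the rack. I'll hand in.

```bash
python3 -c "
from workcell import r
print(r.hand_in())"
```

```text
the job is handed in; nothing more can be done
None
```

The job is done and handed in at about 88 s. I levered the lid open to its stop with the blade at the slot, laid all five cartridges in the rack, shut the lid with closed fingers and put the blade back on its mat.

**Last checks**
- **Lid:** its front edge measured about 65.6 mm up (64 mm nominal), and it took 12.8 N without moving further.
- **Cartridges:** each lay across its pair of notches at an axis height of about 38 mm. Four were within 0.5 mm of centre lengthwise. The fifth, at the +x end, read 1.9 mm off centre, and I left it.
- **Blade:** it lies flat at -8.8° on the mat, which is at -8.2°. The handle is at its original end and the tip is inside the mat.
- **Bystanders:** the mouse, bottle and dish read within about 4 mm of where they started, which is the networks' accuracy.

**What went wrong or disagreed**
- **First grasp:** the first blade grasp closed above the handle. The real fingertips stand about 38 mm further back than described, so I used corrected heights from then on.
- **Knocked blade:** it was knocked about 40 mm aside during the cartridge work, so I picked it up again and re-laid it at the end.
- **Position readings:** the reported tool position drifted by 2 to 4 mm between readings, so I used contact to judge the final heights when placing.

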